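Log in a catalyst sample and load its support balls on the balance

TASK

Stand the amber sample bottle upright on the ring mark in front of the label reader, with its paper label turned squarely to the reader's window, and let go of it. Then use the scoop to move every ceramic ball from the steel tray into the dish on the balance, as many scoops as it takes and never with the fingers in the tray (only a ball spilled outside the tray may be picked up by hand), stand the scoop back upright on the middle of its black rest mat, and after that press the balance's start key fully down. Everything must be so at the end (put the bottle right again if it gets knocked); leave the other things on the bench where they are.

Things in the scene. Friction and masses are not known exactly. Their poses are not given: they have to be found in the camera images.
- bottle: Amber sample bottle, 92 mm tall: body 60 mm in diameter up to 58 mm height, then a shoulder to a fixed black cap 44 mm in diameter from 66 to 92 mm height (grip it there). 0.15 to 0.31 kg. White paper label on one side; a short white stripe on top of the cap runs from the middle to the label side. Origin: centre of the underside; z up the axis, x out through the middle of the label.
- label (a point): Middle of the bottle's paper label, on the surface, 30 mm from the axis and 31 mm above the bottle's foot.
- reader: Fixed grey label-reader block, 60 (x) x 90 (y) x 60 (high) mm. Origin: centre of the underside. Its dark window is on its -x face. A bottle on the ring mark whose x axis points along the reader's +x axis has its label squarely to the window.
- ring_mark (a point): Centre, on the bench top, of a flat painted black ring 80 mm in diameter, 105 mm in front (-x) of the reader's origin: 75 mm in front of the window. Axes as the reader's.
- tray: Fixed steel tray, long and narrow, open on top, top edge 50 mm above the bench. Flat floor 6 mm above the bench, 215 (x) x 60 (y) mm inside. The side walls and the +x end wall are upright; the -x end wall (nearest the robot) leans outward 35 degrees from upright, its foot at x = -107.5 mm: balls ride up it when the scoop's lip pushes under them. Origin: under the floor's centre, on the bench.
- scoop: Loose aluminium scoop, 0.12 to 0.2 kg, 100 mm long, 52 mm wide, standing on its flat floor, which is 2 mm thick and runs from the lip at x = -46 mm to x = +54 mm. Pocket for 4 balls: x -24 to +26 mm, 48 wide inside, side walls 23 high, back wall 32; before it only a thin rising wire each side. Origin: on the underside, 46 mm behind the lip; x points from mouth to handle, z up the handle.
- scoop_grip (a point): On the axis of the scoop's upright black handle, 85 mm above its underside and 42 mm behind its origin (+x). The handle is 24 mm in x and 14 mm in y, from x = +30 to +54 mm, its top 115 mm above the underside: grip it across y. Axes as the scoop's.
- rest_top (a point): Middle of the top of the scoop's fixed rest, a flat black rubber mat 130 (x) x 90 (y) mm and 6 mm thick; the point is 6 mm above the bench. The scoop starts standing on it.
- dish_floor (a point): Centre of the inner floor of the round aluminium dish fixed on the white balance (220 x 170 mm, housing top 56 mm above the bench, x axis shared, key on its -x side), 66 mm above the bench. Inside, the dish is 86 mm in diameter at the floor and 98 mm at the rim; rim 24 mm above this point.
- key (a joint): The balance's start key, a round grey push button 26 mm in diameter on a black housing. 0 up, 0.006 m fully down; a spring of about 4 N when down. Pressed downwards.
- key_top (a point): Centre of the top face of the start key.
- beaker: Bystander: glass beaker, 64 mm wide, 80 mm tall. Leave it alone.
- jar: Bystander: white jar, 48 mm wide, 65 mm tall. Leave it alone.
- tweezer_case: Bystander: flat grey case 110 x 30 x 14 mm. Leave it alone.
- tape: Bystander: roll of white tape, 64 mm wide, 20 mm tall. Leave it alone.
- can: Bystander: bare metal can, 56 mm wide, 85 mm tall. Leave it alone.
- ball0: White ceramic ball, 22 mm in diameter, 20 g, in the near (-x) half of the tray at the start, all of it within 105 mm of the foot of the -x end wall; rolls easily. Origin: its centre. Five to eight such balls are present.
- ball1: White ceramic ball, 22 mm in diameter, 20 g, in the near (-x) half of the tray at the start, all of it within 105 mm of the foot of the -x end wall; rolls easily. Origin: its centre. Five to eight such balls are present.
- ball2: White ceramic ball, 22 mm in diameter, 20 g, in the near (-x) half of the tray at the start, all of it within 105 mm of the foot of the -x end wall; rolls easily. Origin: its centre. Five to eight such balls are present.
- ball3: White ceramic ball, 22 mm in diameter, 20 g, in the near (-x) half of the tray at the start, all of it within 105 mm of the foot of the -x end wall; rolls easily. Origin: its centre. Five to eight such balls are present.
- ball4: White ceramic ball, 22 mm in diameter, 20 g, in the near (-x) half of the tray at the start, all of it within 105 mm of the foot of the -x end wall; rolls easily. Origin: its centre. Five to eight such balls are present.
- ball5: White ceramic ball, 22 mm in diameter, 20 g, in the near (-x) half of the tray at the start, all of it within 105 mm of the foot of the -x end wall; rolls easily. Origin: its centre. Five to eight such balls are present.
- ball6: White ceramic ball, 22 mm in diameter, 20 g, in the near (-x) half of the tray at the start, all of it within 105 mm of the foot of the -x end wall; rolls easily. Origin: its centre. Five to eight such balls are present.
- ball7: White ceramic ball, 22 mm in diameter, 20 g, in the near (-x) half of the tray at the start, all of it within 105 mm of the foot of the -x end wall; rolls easily. Origin: its centre. Five to eight such balls are present.

How it is judged:
On the way, in this order (a step that is already met when the one before it is completed fails the run):
1. the bottle stands on the ring mark, label to the reader, released (horizontal distance between bottle and ring_mark below 0.02 m and angle between bottle's own z axis and vertical below 0.1 rad and height (world z) of bottle below 0.01 m and angle between the x axis of bottle and the x axis of reader, either way round below 0.35 rad and x of label in the frame of ring_mark above 0 m and contact force between the fingers and bottle below 0.1 N and linear speed of bottle below 0.02 m/s), for 0.3 s.
2. every ball lies in the balance's dish (horizontal distance between each of ball0, ball1, ball2, ball3, ball4, ball5, ball6, ball7 and dish_floor below 0.046 m and z of ball0 in the frame of dish_floor between 0.005 and 0.045 m and linear speed of each of ball0, ball1, ball2, ball3, ball4, ball5, ball6, ball7 below 0.06 m/s and z of ball1 in the frame of dish_floor between 0.005 and 0.045 m and z of ball2 in the frame of dish_floor between 0.005 and 0.045 m and z of ball3 in the frame of dish_floor between 0.005 and 0.045 m and z of ball4 in the frame of dish_floor between 0.005 and 0.045 m and z of ball5 in the frame of dish_floor between 0.005 and 0.045 m and z of ball6 in the frame of dish_floor between 0.005 and 0.045 m and z of ball7 in the frame of dish_floor between 0.005 and 0.045 m), for 0.3 s.
3. the start key is pressed down while the scoop stands released on its rest and the balls lie in the dish (all of step 2 and value of joint key above 0.0045 m and horizontal distance between scoop and rest_top below 0.035 m and z of scoop in the frame of rest_top between -0.004 and 0.006 m and angle between scoop's own z axis and vertical below 0.1 rad and contact force between the fingers and scoop below 0.1 N and linear speed of scoop below 0.02 m/s).
At the end, for the whole second after the job is handed in: The bottle stands upright within 20 mm of the ring's centre, label within 20 degrees of square to the reader; every ball rests in the dish; the scoop stands upright on its mat, origin within 35 mm of the mat's middle; the key is up again; nothing is held (all of step 1 and all of step 2 and horizontal distance between scoop and rest_top below 0.035 m and z of scoop in the frame of rest_top between -0.004 and 0.006 m and angle between scoop's own z axis and vertical below 0.1 rad and contact force between the fingers and scoop below 0.1 N and linear speed of scoop below 0.02 m/s and value of joint key below 0.003 m); the robot touches nothing.
It fails at once if a ball in the tray is touched with the fingers ((contact force between the fingers and ball0 above 0.5 N and x of ball0 in the frame of tray between -0.13 and 0.11 m and y of ball0 in the frame of tray between -0.03 and 0.03 m and z of ball0 in the frame of tray below 0.05 m) or (contact force between the fingers and ball1 above 0.5 N and x of ball1 in the frame of tray between -0.13 and 0.11 m and y of ball1 in the frame of tray between -0.03 and 0.03 m and z of ball1 in the frame of tray below 0.05 m) or (contact force between the fingers and ball2 above 0.5 N and x of ball2 in the frame of tray between -0.13 and 0.11 m and y of ball2 in the frame of tray between -0.03 and 0.03 m and z of ball2 in the frame of tray below 0.05 m) or (contact force between the fingers and ball3 above 0.5 N and x of ball3 in the frame of tray between -0.13 and 0.11 m and y of ball3 in the frame of tray between -0.03 and 0.03 m and z of ball3 in the frame of tray below 0.05 m) or (contact force between the fingers and ball4 above 0.5 N and x of ball4 in the frame of tray between -0.13 and 0.11 m and y of ball4 in the frame of tray between -0.03 and 0.03 m and z of ball4 in the frame of tray below 0.05 m) or (contact force between the fingers and ball5 above 0.5 N and x of ball5 in the frame of tray between -0.13 and 0.11 m and y of ball5 in the frame of tray between -0.03 and 0.03 m and z of ball5 in the frame of tray below 0.05 m) or (contact force between the fingers and ball6 above 0.5 N and x of ball6 in the frame of tray between -0.13 and 0.11 m and y of ball6 in the frame of tray between -0.03 and 0.03 m and z of ball6 in the frame of tray below 0.05 m) or (contact force between the fingers and ball7 above 0.5 N and x of ball7 in the frame of tray between -0.13 and 0.11 m and y of ball7 in the frame of tray between -0.03 and 0.03 m and z of ball7 in the frame of tray below 0.05 m)).
It fails at once if another thing on the bench is shifted by more than 40 mm (distance of any of beaker, jar, tweezer_case, tape, can from where it was at the start of the episode above 0.04 m).
Of ball0, ball1, ball2, ball3, ball4, ball5, ball6, ball7 only 5 to 8 are there at a start; the rules pass over those that are not, and their reading is None.
At some moment in a run one of bottle may be knocked a few centimetres aside while the robot is not near it.
It also fails if it takes over 210 s, if anything falls off the work surface, if the arm or the gripper's body presses on something with over 40 N, if the wrist force passes 120 N, or if a joint passes its speed limit or range.

ROBOT

A 6-joint arm with a two-finger parallel gripper is mounted at the origin on the work surface. World frame = base frame: x ahead of the robot, y to its left, z up, the work surface at z = 0. Lengths are in m, angles in rad, forces in N, time in s.
With the tool pointing down it reaches from about 0.35 to 0.85 m from the base axis. Payload 8.1 kg.
Tool frame: the origin (TCP) lies on the centre line of the jaws, within the pads' length; the fingertips stand 8 mm ahead of it and the grasp point (between the pads) lies 11 mm behind it (env.tips_ahead is the distance from the TCP to the fingertips, in m); z points along the fingers, y is the line along which they close (so a half turn about z gives the same grasp; the last joint's range is limited). The gripper opens to 85 mm and grips with 20 to 120 N. Pads are 22 mm wide; open, the fingers measure 114 mm over their backs; the gripper's body (76 mm by 85 mm) begins 54 mm behind the grasp point. The pads swing forward as they close: fully open they stand 13 mm farther back than shut.
Start: joints at [1.144, 0.13, 1.488, -0, 1.523, -0.085], TCP at [0.201, 0.565, 0.239] pointing down, gripper open.
Joint ranges: [-2.96, 2.96], [-0.89, 2.26], [0.02, 2.5], [-1.34, 4.48], [0, 2.73], [-2.66, 2.66]. Speed limits (rad/s): [2.39, 2.39, 2.79, 3.14, 3.14, 3.14].

INTERFACE

Orientations are given as a unit quaternion [w, x, y, z].
In Python, from plant import env, imaging, ticket, nets gives the robot as it stands.
- The arm moves only by the shell command python3 -m inch 'ROWS'. ROWS is JSON, one flat list of numbers, 7 for each row, row after row: the closure, from 0 (fully open) to 1 (shut), then the shift along the tool's x, y, z normalised to -1 to 1, where 1 is 0.15 m, then the turn, a rotation vector about the tool's x, y, z normalised to -1 to 1, where 1 is 360 degrees. In form: [claw, dx, dy, dz, wx, wy, wz, claw, dx, dy, dz, wx, wy, wz, ...]. A call has 1 to 12 rows; each row is the pose to reach, as a shift and turn from the pose commanded when the call began, along the tool's axes at that moment, turning the shorter way round; what a row does not reach only later rows make up. A row lasts 1/10 s, in which the tool goes at most 50 mm and 8.59 degrees, less where a joint would pass 70% of its speed; a pose out of reach is approached as far as the arm can. A call with a number of a shift or a turn outside -1 to 1 is refused whole. A call with a gripper value outside its range is refused whole. The fingers move at their own pace and stop on an object; the grip force is fixed at half the most. Time passes only in rows, so rows that repeat a pose let the fingers close. It gives the time, the measured TCP pose, the force, the opening and the grip force at its end, in the units of the state.
- env.sense(): the state, without advancing time (a new reading comes with each control period).
- imaging.get_image(name): name is "scene" or "top" or "wrist"; returns the picture (400x640x3 uint8, red, green, blue); there is no depth.
- imaging.camera_params(name): a dict with "K" (3x3 intrinsics, pixels), "pose" (4x4, takes a point from camera to world coordinates). Camera axes: x right, y down, z forward; pixel columns grow to the right and rows downward; lengths in m; the calibration is good to about 2 mm. The wrist camera is an equidistant fisheye: a pixel r from the principal point sees the ray r / f radians off the axis. A picture is of the moment at which its call begins: read the wrist's pose just before it. camera_params takes no time and is no camera call; for the wrist camera it gives the pose at the moment of the call.
- ticket.finish_job(): hands the job in; it is judged then, once.
Trained networks look in the newest picture that a camera, given by its name, has taken for a name from the list of things; names that differ only in an ending like _2 or _b are one class to them, and where a whole thing is asked for, a point or a joint stands for the part that bears it (a point fixed in the world has none). Each returns a list of dicts, best first, with "score" (0 to 1); they miss things now and then, are a little off and sometimes report something else, mostly with a low value. They report only what shows in the picture. A call takes as long as a camera call.
- nets.regions_of(query, camera): "region" (400x640 bool, what is visible of it) and "bbox" ([left, top, right, bottom] in pixels, round what is visible of it).
The state is a dict: "t": time; "qpos": joint angles; "joint_vel": joint speeds; "joint_efforts": joint torques, N m; "position": TCP position; "tcp_rot": TCP orientation; "ft_force": force on the tool from outside, world axes, zero at the start; "moment": the same for the moment, N m; "grip_width": finger opening in m; "grasp_force": force on a finger pad.
Only numpy, scipy, OpenCV 4.12 (cv2) and the standard library are available. Lean on these libraries where they do the work, as an engineer would, in place of code of your own. Each camera call takes 0.05 s, during which the arm holds its last target. There are 200 camera calls.

## Working session

There is one attempt and no reset: what is moved stays moved. The work goes in short steps, Python scripts to look and compute and a shell command to move; the robot and the scene stay as the last step left them, time stands still between calls to the robot, and variables do not carry over. Pictures are saved under pics/ and viewed, at most 14 in all, crops included, and the job is handed in when it is done.

```bash
ls; mkdir -p pics; cat > h.py <<'E'
import numpy as np, cv2
from plant import env, imaging, ticket, nets
from scipy.spatial.transform import Rotation as R
def snap(c,name=None):
    P=imaging.camera_params(c); im=imaging.get_image(c)
    if name: cv2.imwrite('pics/'+name+'.png',im[:,:,::-1])
    return im,P
def rays(c,P,uv):
    K=P['K'];T=np.array(P['pose']);uv=np.atleast_2d(uv).astype(float)
    x=(uv[:,0]-K[0][2])/K[0][0];y=(uv[:,1]-K[1][2])/K[1][1]
    if c=='wrist':
        r=np.hypot(x,y)+1e-12; d=np.c_[np.sin(r)*x/r,np.sin(r)*y/r,np.cos(r)]
    else: d=np.c_[x,y,np.ones_like(x)]
    d=d/np.linalg.norm(d,axis=1)[:,None]
    return T[:3,3],d@T[:3,:3].T
def onz(c,P,uv,z):
    o,d=rays(c,P,uv); return o+d*((z-o[2])/d[:,2])[:,None]
def tri(l):
    A=np.zeros((3,3));b=np.zeros(3)
    for o,d in l:
        M=np.eye(3)-np.outer(d,d);A+=M;b+=M@o
    p=np.linalg.solve(A,b); return p,[np.linalg.norm(np.cross(p-o,d)) for o,d in l]
def proj(c,P,X):
    K=P['K'];T=np.array(P['pose']);q=(np.atleast_2d(X)-T[:3,3])@T[:3,:3]
    if c=='wrist':
        h=np.hypot(q[:,0],q[:,1])+1e-12;th=np.arctan2(h,q[:,2]);n=q[:,:2]/h[:,None]*th[:,None]
    else: n=q[:,:2]/q[:,2:]
    return np.c_[n[:,0]*K[0][0]+K[0][2],n[:,1]*K[1][1]+K[1][2]]
def step(dw,drot=None):
    "world displacement -> normalised tool shift"
    s=env.sense();w=s['tcp_rot'];r=R.from_quat([w[1],w[2],w[3],w[0]])
    return r.inv().apply(dw)/0.15
def rot():
    w=env.sense()['tcp_rot'];return R.from_quat([w[1],w[2],w[3],w[0]])
E
python3 - <<'E'
from h import *
s=env.sense();print(s['position'],rot().as_matrix().round(3),s['grip_width'])
for c in['scene','top','wrist']:
    im,P=snap(c,c+'0');print(c,np.round(P['K'],1).tolist(),np.round(P['pose'],3).tolist())
    if c=='wrist':continue
    for q in['bottle','reader','tray','scoop','dish_floor','key','ball0']:
        for r in nets.regions_of(q,c)[:8 if q=='ball0' else 2]: print(q,round(r['score'],2),np.round(r['bbox']).tolist())
E
```

```text
pics
[0.20083695 0.56481385 0.23822956] [[-0.942  0.335 -0.001]
 [ 0.335  0.942 -0.002]
 [ 0.    -0.002 -1.   ]] 0.08514091733225375
scene [[366.9, 0.0, 321.8], [0.0, 366.9, 197.0], [0.0, 0.0, 1.0]] [[0.245, 0.784, -0.57, 1.175], [0.969, -0.206, 0.132, -0.107], [-0.014, -0.585, -0.811, 0.957], [0.0, 0.0, 0.0, 1.0]]
bottle 0.71 [367.0, 142.0, 390.0, 178.0]
reader 0.67 [416.0, 187.0, 452.0, 219.0]
reader 0.44 [344.0, 174.0, 365.0, 201.0]
tray 0.87 [286.0, 175.0, 313.0, 253.0]
tray 0.4 [365.0, 147.0, 387.0, 176.0]
scoop 0.83 [344.0, 174.0, 366.0, 203.0]
dish_floor 0.81 [175.0, 172.0, 240.0, 242.0]
key 0.41 [198.0, 176.0, 206.0, 176.0]
ball0 0.47 [296.0, 200.0, 305.0, 205.0]
ball0 0.36 [393.0, 181.0, 450.0, 218.0]
top [[373.3, 0.0, 316.1], [0.0, 373.3, 199.5], [0.0, 0.0, 1.0]] [[-0.025, -0.994, 0.107, 0.431], [-1.0, 0.026, 0.005, 0.064], [-0.008, -0.107, -0.994, 1.013], [0.0, 0.0, 0.0, 1.0]]
bottle 0.92 [234.0, 232.0, 262.0, 256.0]
bottle 0.73 [273.0, 190.0, 294.0, 236.0]
reader 0.62 [181.0, 150.0, 244.0, 216.0]
reader 0.41 [420.0, 178.0, 499.0, 274.0]
tray 0.75 [338.0, 146.0, 377.0, 244.0]
tray 0.38 [468.0, 252.0, 479.0, 261.0]
scoop 0.91 [272.0, 190.0, 295.0, 234.0]
key 0.17 [274.0, 188.0, 295.0, 234.0]
ball0 0.57 [358.0, 201.0, 362.0, 209.0]
ball0 0.36 [348.0, 194.0, 359.0, 200.0]
wrist [[309.7, 0.0, 320.0], [0.0, 309.7, 199.0], [0.0, 0.0, 1.0]] [[0.335, 0.892, 0.303, 0.124], [0.942, -0.317, -0.107, 0.592], [0.0, 0.322, -0.947, 0.375], [0.0, 0.0, 0.0, 1.0]]
```

```bash
python3 - <<'E'
import cv2
a=cv2.imread('pics/top0.png')[120:300,150:530];cv2.imwrite('pics/topc.png',cv2.resize(a,None,fx=2.1,fy=2.1,interpolation=cv2.INTER_CUBIC))
a=cv2.imread('pics/scene0.png')[120:270,160:470];cv2.imwrite('pics/scc.png',cv2.resize(a,None,fx=2.5,fy=2.5,interpolation=cv2.INTER_CUBIC))
E
```

```text
(no output)
```

View pics/topc.png

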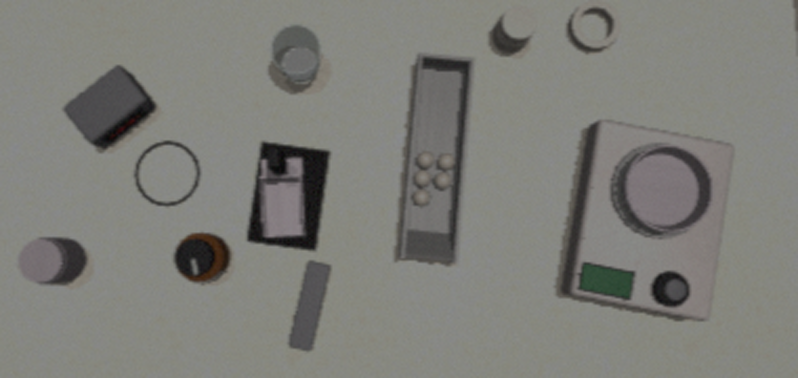

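View pics/scc.png

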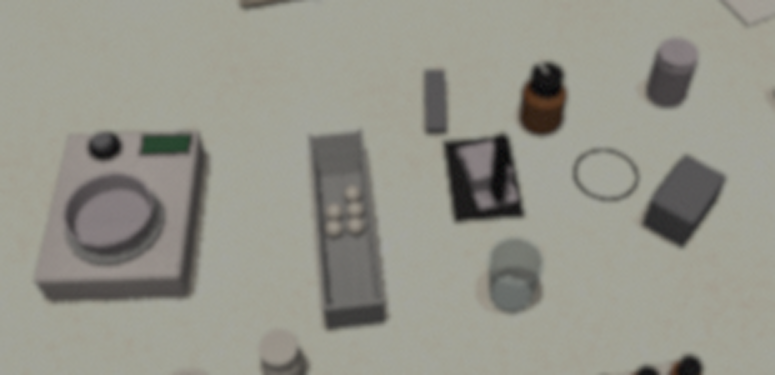

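The top view shows the reader upper-left, the ring at crop (167,173), the bottle at (200,257) with its stripe pointing towards the robot, the scoop on its mat with its mouth towards the robot, and 5 balls in the tray's middle. The balance is at right with its key at (672,289). Next I measure.

```bash
python3 - <<'E'
from h import *
Pt=imaging.camera_params('top');Ps=imaging.camera_params('scene')
T=lambda u,v:(150+u/2.1,120+v/2.1)
S=lambda u,v:(160+u/2.5,120+v/2.5)
def two(n,a,b):
    a=np.array(a);b=np.array(b)
    o,d=rays('top',Pt,T(*a));o2,d2=rays('scene',Ps,S(*b));p,e=tri([(o,d[0]),(o2,d2[0])]);print(n,(p*1000).round(1),np.round(np.array(e)*1000,1))
two('captop',(195,257),(547,72))
two('ring',(167,173),(606,174))
two('key',(675,289),(104,142))
two('handle top',(277,158),(498,144))
two('dish rim c',(662,189),(112,214))
two('dish floor',(662,190),(112,222))
two('tray far L',(420,57),(385,312))
two('tray far R',(471,60),(327,320))
two('tray near L',(401,260),(360,133))
two('tray near R',(454,263),(311,137))
for n,a,b in [('b1',(425,160),(355,226)),('b2',(446,161),(333,228))]:two(n,a,b)
for uv in [(425,160),(422,178),(420,197),(446,161),(442,180)]: print((onz('top',Pt,T(*uv),.017)*1000).round(1))
print('stripe',(onz('top',Pt,[T(195,257),T(195,272)],.092)*1000).round(1))
print('ringz0',(onz('top',Pt,T(167,173),0)*1000).round(1),(onz('scene',Ps,S(606,174),0)*1000).round(1))
print('reader top corners',(onz('top',Pt,[T(*q) for q in [(66,108),(119,67),(153,101),(98,147)]],.06)*1000).round(1))
print('mat',(onz('top',Pt,[T(*q) for q in [(262,143),(329,151),(314,250),(248,241)]],.006)*1000).round(1))
print('bal',(onz('top',Pt,[T(*q) for q in [(598,121),(733,146),(707,320),(567,296)]],.056)*1000).round(1))
E
```

```text
captop [429.8 253.3  94.4] [3. 3.]
ring [ 5.390e+02  3.079e+02 -4.000e-01] [2.2 2.2]
key [ 377.9 -310.2   70.3] [3.8 3.8]
handle top [540.8 152.7 113.6] [1.6 1.6]
dish rim c [ 496.1 -303.9   74.5] [1.3 1.3]
dish floor [ 496.  -308.8   59.7] [2.1 2.1]
tray far L [677.5 -22.   27.5] [4.1 4.1]
tray far R [671.3 -87.7  28.4] [3.4 3.4]
tray near L [419.3   8.9  36.3] [1.8 1.8]
tray near R [414.2 -55.   42.3] [2.4 2.4]
b1 [545.4 -26.9  15. ] [2. 2.]
b2 [543.  -53.7  17.4] [1.7 1.7]
[[544.7 -28.7  17. ]]
[[521.7 -24.   17. ]]
[[497.5 -20.6  17. ]]
[[542.7 -55.4  17. ]]
[[518.5 -49.4  17. ]]
stripe [[429.  250.8  92. ]
 [411.6 250.9  92. ]]
ringz0 [[538.3 305.6   0. ]] [[539.4 310.1   0. ]]
reader top corners [[615.9 416.2  60. ]
 [665.9 350.9  60. ]
 [621.9 308.5  60. ]
 [566.3 376.1  60. ]]
mat [[573.6 180.7   6. ]
 [560.9  94.1   6. ]
 [433.9 116.1   6. ]
 [447.5 200.3   6. ]]
bal [[ 583.1 -239.7   56. ]
 [ 547.7 -402.9   56. ]
 [ 338.6 -355.6   56. ]
 [ 371.1 -189.9   56. ]]
```

```bash
cat >> h.py <<'E'
def down(phi,tilt=0,axis=None):
    "tool down with y axis at phi deg; optional world tilt (deg) about axis"
    f=np.radians(phi);y=np.array([np.cos(f),np.sin(f),0]);z=np.array([0,0,-1.]);x=np.cross(y,z)
    r=R.from_matrix(np.c_[x,y,z])
    return R.from_rotvec(np.radians(tilt)*np.asarray(axis))*r if tilt else r
def plan(pos,Rt=None):
    s=env.sense();r=rot();d=r.inv().apply(np.array(pos)-s['position'])/.15
    w=(r.inv()*Rt).as_rotvec()/(2*np.pi) if Rt is not None else np.zeros(3)
    n=int(np.ceil(max(abs(d).max(),.01)));print('at',s['position'].round(4),'shift',d.round(3),'turn',w.round(4),'calls',n,'rows>=',int(max(np.linalg.norm(d)*3+1,np.linalg.norm(w)*360/8.59+1)))
E
python3 -c "
from h import *
plan([.43,.253,.25],down(106))"; python3 -m inch --help | head -20
```

```text
at [0.2011 0.5653 0.2393] shift [-2.136 -1.45  -0.071] turn [-0.      0.     -0.0988] calls 3 rows>= 8invalid input: not JSON, or not a number
```

```bash
python3 -m inch '[0,-1,-0.7,0,0,0,0,0,-1,-0.7,0,0,0,0,0,-1,-0.7,0,0,0,0,0,-1,-0.7,0,0,0,0,0,-1,-0.7,0,0,0,0]'; python3 -m inch '[0,-1,-0.7,0,0,0,-0.05,0,-1,-0.7,0,0,0,-0.0988,0,-1,-0.7,0,0,0,-0.0988,0,-1,-0.7,0,0,0,-0.0988,0,-1,-0.7,0,0,0,-0.0988,0,-1,-0.7,0,0,0,-0.0988,0,-1,-0.7,0,0,0,-0.0988]'
python3 - <<'E'
from h import *
im,P=snap('wrist','w1')
for q in['bottle','reader']:
    for r in nets.regions_of(q,'wrist')[:2]: print(q,round(r['score'],2),np.round(r['bbox']).tolist())
plan([.43,.253,.25],down(106))
E
```

```text
t: 1.35
position: [0.3096, 0.4132, 0.2396]
tcp_rot: [0.001, 0.172, 0.985, -0.0]
ft_force: [0.0, 0.6, 0.1]
grip_width: 0.0855
grasp_force: 0.0
t: 2.05
position: [0.4131, 0.2675, 0.2393]
tcp_rot: [-0.0, -0.138, 0.99, 0.0]
ft_force: [0.3, -0.3, 0.6]
grip_width: 0.0854
grasp_force: 0.0
bottle 0.97 [276.0, 150.0, 330.0, 217.0]
reader 0.76 [293.0, 234.0, 385.0, 352.0]
reader 0.31 [179.0, 167.0, 244.0, 288.0]
at [0.4127 0.268  0.2393] shift [-0.083 -0.128 -0.071] turn [ 0. -0. -0.] calls 1 rows>= 1
```

View pics/w1.png

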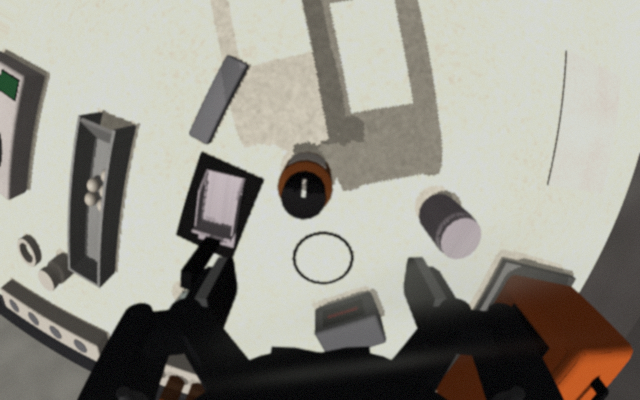

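The wrist view shows the bottle cap centred near (304,194) with its stripe pointing up to about (304,179). The ring is centred at (323,257), and the reader is at (348,320).

```bash
python3 - <<'E'
from h import *
P=imaging.camera_params('wrist');im=cv2.imread('pics/w1.png').astype(int)
g=im.sum(2)
# cap: dark pixels near; stripe: bright inside
yy,xx=np.mgrid[0:400,0:640]
box=(abs(xx-304)<30)&(abs(yy-192)<28)
n,l,st,c=cv2.connectedComponentsWithStats((box&(g<130)).astype(np.uint8));k=1+st[1:,4].argmax()
hull=cv2.convexHull(np.argwhere(l==k)[:,::-1].astype(np.int32));(cx,cy),ax,an=cv2.fitEllipse(hull);print('cap',cx,cy,ax,st[k])
inn=(abs(xx-304)<8)&(abs(yy-186)<14)&(g>250);p=np.argwhere(inn)[:,::-1];print(len(p),p.min(0),p.max(0),p.mean(0))
W=onz('wrist',P,p,.092);m=W.mean(0);u,s,v=np.linalg.svd((W-m)[:,:2]);d=v[0]
ex=W[:,:2]@d;print('stripe mean',m,'dir',d,np.degrees(np.arctan2(d[1],d[0])),np.ptp(ex))
print('capc',onz('wrist',P,(cx,cy),.085),onz('wrist',P,(cx,cy),.092))
# ring
box=(abs(xx-323)<36)&(abs(yy-257)<30)&(g<330);p=np.argwhere(box)[:,::-1]
W=onz('wrist',P,p,0)[:,:2];A=np.c_[2*W,np.ones(len(W))]
for _ in range(4):
    q=np.linalg.lstsq(A,(W**2).sum(1),rcond=None)[0];r=np.sqrt(q[2]+q[:2]@q[:2]);e=abs(np.hypot(*(W-q[:2]).T)-r);k=e<max(.003,np.median(e)*2);W=W[k];A=A[k]
print('ring wrist',q[:2],r,len(W))
# top ring
Pt=imaging.camera_params('top');t=cv2.imread('pics/top0.png').astype(int).sum(2)
for c,f,(u,v),P_ in[('top','top0',(150+167/2.1,120+173/2.1),Pt),('scene','scene0',(160+606/2.5,120+174/2.5),imaging.camera_params('scene'))]:
    t=cv2.imread(f'pics/{f}.png').astype(int).sum(2);box=(abs(xx-u)<18)&(abs(yy-v)<15);th=np.median(t[box])-110
    p=np.argwhere(box&(t<th))[:,::-1];W=onz(c,P_,p,0)[:,:2];A=np.c_[2*W,np.ones(len(W))]
    for _ in range(4):
        q=np.linalg.lstsq(A,(W**2).sum(1),rcond=None)[0];r=np.sqrt(q[2]+q[:2]@q[:2]);e=abs(np.hypot(*(W-q[:2]).T)-r);k=e<max(.003,np.median(e)*2);W=W[k];A=A[k]
    print('ring',c,q[:2],r,len(W))
a=cv2.resize(im[285:360,300:400].astype(np.uint8),None,fx=6,fy=6,interpolation=cv2.INTER_CUBIC);cv2.imwrite('pics/rd.png',a)
E
```

```text
cap 303.754638671875 193.62489318847656 (44.7415885925293, 47.366905212402344) [ 281  170   46   48 1537]
90 [301 179] [306 197] [303.43333333 188.63333333]
stripe mean [0.42072457 0.25298792 0.092     ] dir [0.97635244 0.2161849 ] 12.485052077742067 0.018154410763465245
capc [[0.42770552 0.25483289 0.085     ]] [[0.42544449 0.25458055 0.092     ]]
ring wrist [0.53943833 0.30737441] 0.04020149438591764 342
ring top [0.53877913 0.30639265] 0.04005616579398923 149
ring scene [0.53803384 0.30893655] 0.04036786214122391 74
```

View pics/rd.png

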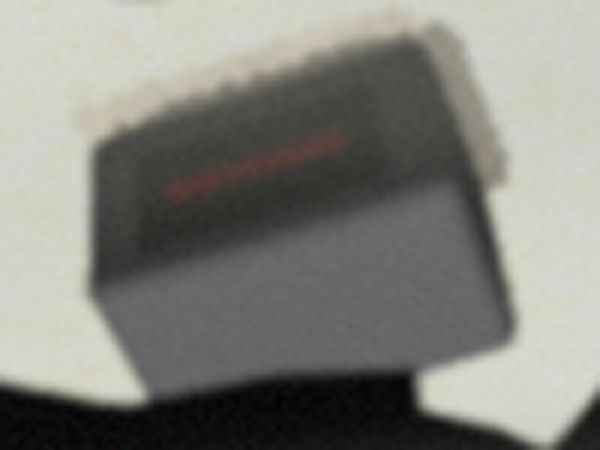

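The crop shows the reader's window face towards the ring, with its top edge running from crop (92,290) to (470,185) and its foot from (95,145) to (420,38).

```bash
python3 - <<'E'
from h import *
P=imaging.camera_params('wrist')
for z,ps in[(.06,[(92,290),(470,185)]),(0,[(95,145),(420,38)])]:
    W=onz('wrist',P,[(300+u/6,285+v/6) for u,v in ps],z);d=W[0]-W[1];print(W.round(4),np.linalg.norm(d),np.degrees(np.arctan2(d[1],d[0])))
o=[]
# bottle: triangulate cap top centre top/wrist
Pt=imaging.camera_params('top')
a,b=rays('top',Pt,(150+195/2.1,120+257/2.1));c,d=rays('wrist',P,(303.7,193.6));print(tri([(a,b[0]),(c,d[0])]))
plan([.4285,.254,.25],down(106))
E
```

```text
[[0.6241 0.3212 0.06  ]
 [0.5725 0.3932 0.06  ]] 0.08864573687551722 -54.36467601985927
[[0.629  0.3226 0.    ]
 [0.5753 0.3911 0.    ]] 0.08708427066477398 -51.87942272465155
(array([0.42936776, 0.2542956 , 0.07855547]), [np.float64(0.000805493921508648), np.float64(0.0008054939215086657)])
at [0.4127 0.268  0.2393] shift [-0.076 -0.119 -0.071] turn [ 0. -0. -0.] calls 1 rows>= 1
```

```bash
python3 -m inch '[0,-0.076,-0.119,0,0,0,0,0,-0.076,-0.119,0.6,0,0,0,0,-0.076,-0.119,0.6,0,0,0,0,-0.076,-0.119,1,0,0,0,0,-0.076,-0.119,1,0,0,0,0,-0.076,-0.119,1,0,0,0]' | head -2;  python3 -m inch '[0,0,0,0.09,0,0,0,0,0,0,0.09,0,0,0,1,0,0,0.09,0,0,0,1,0,0,0.09,0,0,0,1,0,0,0.09,0,0,0,1,0,0,0.09,0,0,0,1,0,0,0.09,0,0,0,1,0,0,0.09,0,0,0,1,0,0,-0.2,0,0,0,1,0,0,-0.2,0,0,0,1,0,0,-0.2,0,0,0]'
python3 -c "
from h import *
plan([.539,.3072,.106],down(106-155.6))"
```

```text
t: 2.8
position: [0.4272, 0.2528, 0.0877]
t: 3.9
position: [0.4301, 0.2533, 0.1206]
tcp_rot: [0.001, -0.139, 0.99, 0.0]
ft_force: [-0.0, -0.6, -2.3]
grip_width: 0.042
grasp_force: 61.9
at [0.4301 0.2533 0.1206] shift [-0.796  0.146  0.1  ] turn [0.0006 0.     0.4322] calls 1 rows>= 19
```

```bash
python3 -m inch '[1,-0.3,0.05,0,0,0,0.0216,1,-0.6,0.1,0,0,0,0.0432,1,-0.796,0.146,0,0,0,0.07,1,-0.796,0.146,0,0,0,0.1,1,-0.796,0.146,0,0,0,0.12,1,-0.796,0.146,0,0,0,0.14,1,-0.796,0.146,0,0,0,0.16,1,-0.796,0.146,0,0,0,0.18,1,-0.796,0.146,0,0,0,0.2,1,-0.796,0.146,0,0,0,0.22,1,-0.796,0.146,0,0,0,0.24,1,-0.796,0.146,0,0,0,0.25]' | head -3;  python3 -m inch '[1,0,0,0,0,0,0.02,1,0,0,0,0,0,0.04,1,0,0,0,0,0,0.06,1,0,0,0,0,0,0.08,1,0,0,0,0,0,0.1,1,0,0,0,0,0,0.12,1,0,0,0,0,0,0.14,1,0,0,0,0,0,0.16,1,0,0,0,0,0,0.18,1,0,0,0,0,0,0.1822,1,0,0,0,0,0,0.1822]'
python3 -c "
from h import *
print(env.sense()['qpos'])
plan([.539,.3072,.075],down(106-155.6))"
```

```text
t: 5.1
position: [0.5368, 0.3062, 0.1172]
tcp_rot: [-0.001, 0.604, 0.797, -0.001]
t: 6.2
position: [0.5372, 0.3065, 0.118]
tcp_rot: [0.0, 0.938, 0.347, -0.001]
ft_force: [0.4, -0.4, -1.3]
grip_width: 0.0422
grasp_force: 62.0
[ 4.35529258e-01  2.66521614e-01  1.55959899e+00 -3.18370267e-05
  1.31753618e+00  1.29841871e+00]
at [0.5372 0.3065 0.118 ] shift [0.013 0.004 0.287] turn [-0.0001  0.0003  0.0004] calls 1 rows>= 1
```

```bash
python3 -m inch '[1,0.013,0,0.15,0,0,0,1,0.013,0,0.25,0,0,0,1,0.013,0,0.285,0,0,0,1,0.013,0,0.288,0,0,0,1,0.013,0,0.288,0,0,0]';  python3 -m inch '[0.5,0,0,0,0,0,0,0,0,0,0,0,0,0,0,0,0,0,0,0,0,0,0,0,0,0,0,0,0,0,0,0,0,0,0,0,0,0,-0.4,0,0,0,0,0,0,-0.8,0,0,0,0,0,0,-1,0,0,0,0,0,0,-1,0,0,0]'
python3 -c "
from h import *
im,P=snap('wrist','w2')
plan([.54,.15,.26],down(100))"
```

```text
t: 6.7
position: [0.5398, 0.3079, 0.0764]
tcp_rot: [0.0, 0.938, 0.346, 0.0]
ft_force: [-0.1, -1.2, 3.2]
grip_width: 0.0418
grasp_force: 63.0
t: 7.6
position: [0.5434, 0.31, 0.2364]
tcp_rot: [-0.001, 0.938, 0.345, 0.007]
ft_force: [0.7, -0.1, 1.5]
grip_width: 0.0851
grasp_force: 0.0
at [0.542  0.3094 0.2321] shift [-0.697  0.801 -0.191] turn [ 0.0021 -0.     -0.4155] calls 1 rows>= 18
```

View pics/w2.png

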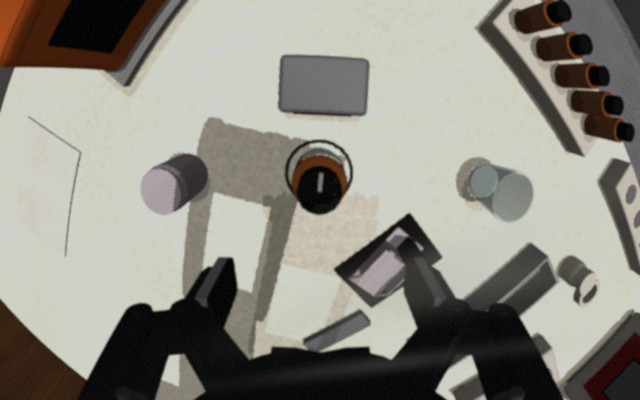

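The bottle now stands in the ring with its stripe pointing at the reader, and the wrist view shows it at about (320,185). Next is the scoop.

```bash
python3 -m inch '[0,-0.2,0.22,-0.19,0,0,-0.02,0,-0.4,0.45,-0.19,0,0,-0.04,0,-0.6,0.7,-0.19,0,0,-0.06,0,-0.697,0.8,-0.19,0,0,-0.08,0,-0.697,0.8,-0.19,0,0,-0.1,0,-0.697,0.8,-0.19,0,0,-0.12,0,-0.697,0.8,-0.19,0,0,-0.14,0,-0.697,0.8,-0.19,0,0,-0.16,0,-0.697,0.8,-0.19,0,0,-0.18,0,-0.697,0.8,-0.19,0,0,-0.2,0,-0.697,0.8,-0.19,0,0,-0.22,0,-0.697,0.8,-0.19,0,0,-0.24]' | head -3;  python3 -m inch '[0,0,0,0,0,0,-0.02,0,0,0,0,0,0,-0.04,0,0,0,0,0,0,-0.06,0,0,0,0,0,0,-0.08,0,0,0,0,0,0,-0.1,0,0,0,0,0,0,-0.123,0,0,0,0,0,0,-0.123,0,0,0,0,0,0,-0.123]'
python3 -c "
from h import *
im,P=snap('wrist','w3')
print(env.sense()['position'],rot().as_matrix().round(3))
cv2.imwrite('pics/w3c.png',cv2.resize(im[:,:,::-1][60:320,120:470],None,fx=2.2,fy=2.2,interpolation=cv2.INTER_CUBIC))
"
```

```text
t: 8.85
position: [0.5368, 0.1488, 0.2527]
tcp_rot: [-0.001, 0.445, 0.895, -0.001]
t: 9.65
position: [0.5371, 0.1489, 0.2534]
tcp_rot: [-0.001, 0.08, 0.997, -0.0]
ft_force: [0.5, 0.5, -0.5]
grip_width: 0.0858
grasp_force: 0.0
[0.53724367 0.14887297 0.25371132] [[-0.987  0.159 -0.001]
 [ 0.159  0.987 -0.   ]
 [ 0.001 -0.    -1.   ]]
```

View pics/w3c.png

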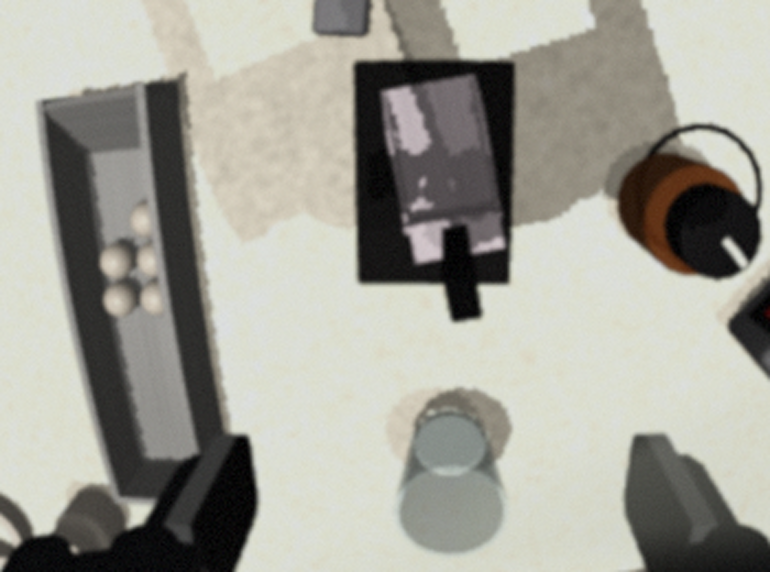

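The crop shows the scoop on its mat turned a few degrees, with lip corners at crop (382,91) and (473,75) and the handle top's far end at (466,318). Five balls lie in the tray.

```bash
python3 - <<'E'
from h import *
P=imaging.camera_params('wrist')
C=lambda u,v:(120+u/2.2,60+v/2.2)
W=onz('wrist',P,[C(382,91),C(473,75)],.009);print('lip',W.round(4),np.linalg.norm(W[0]-W[1]));d=W[0]-W[1];print('y dir',d)
W=onz('wrist',P,[C(403,226),C(500,208)],.036);print('back wall top inner',W.round(4),np.linalg.norm(W[0]-W[1]))
W=onz('wrist',P,[C(415,263),C(505,248)],.038);print('back wall top outer',W.round(4),np.linalg.norm(W[0]-W[1]))
W=onz('wrist',P,[C(453,320),C(480,316),C(447,284),C(473,280)],.121);print('handle top far edge',W.round(4))
W=onz('wrist',P,[C(355,62),C(514,63),C(509,282),C(360,283)],.006);print('mat',W.round(4),W.mean(0))
# triangulate handle top centre with top cam
Pt=imaging.camera_params('top')
print((onz('top',Pt,(150+277/2.1,120+156/2.1),.121)).round(4))
# model check: for yaw
E
```

```text
lip [[0.4553 0.1293 0.009 ]
 [0.4546 0.18   0.009 ]] 0.050751443028709466
y dir [ 0.00068399 -0.05074683  0.        ]
back wall top inner [[0.5274 0.1301 0.036 ]
 [0.5259 0.1822 0.036 ]] 0.05211597808979241
back wall top outer [[0.548  0.1332 0.038 ]
 [0.5473 0.1818 0.038 ]] 0.048634427456631345
handle top far edge [[0.5532 0.1513 0.121 ]
 [0.5533 0.1628 0.121 ]
 [0.5373 0.1513 0.121 ]
 [0.5373 0.1621 0.121 ]]
mat [[0.4364 0.117  0.006 ]
 [0.4511 0.2037 0.006 ]
 [0.5764 0.1833 0.006 ]
 [0.563  0.0964 0.006 ]] [0.50675776 0.15009601 0.006     ]
[[0.5418 0.1503 0.121 ]]
```

```bash
python3 -c "
from h import *
plan([.543,.1563,.083],down(91))"
```

```text
at [0.5372 0.1489 0.2537] shift [-0.031  0.055  1.138] turn [-0.     -0.0002 -0.0282] calls 2 rows>= 4
```

```bash
python3 -m inch '[0.3,-0.031,0.055,0,0,0,-0.015,0.3,-0.031,0.055,0,0,0,-0.0282,0.3,-0.031,0.055,0.25,0,0,-0.0282,0.3,-0.031,0.055,0.5,0,0,-0.0282,0.3,-0.031,0.055,0.75,0,0,-0.0282,0.3,-0.031,0.055,1,0,0,-0.0282,0.3,-0.031,0.055,1,0,0,-0.0282,0.3,-0.031,0.055,1,0,0,-0.0282]' ; python3 -c "
from h import *
plan([.543,.1563,.083],down(91))"
```

```text
t: 10.5
position: [0.5429, 0.1563, 0.1045]
tcp_rot: [-0.001, -0.01, 1.0, -0.0]
ft_force: [-0.4, 0.3, 1.7]
grip_width: 0.0597
grasp_force: 0.0
at [0.5429 0.1563 0.1045] shift [-0.001  0.     0.144] turn [-0.     -0.0003  0.0004] calls 1 rows>= 1
```

```bash
python3 -m inch '[0.3,0,0,0.14,0,0,0,0.3,0,0,0.14,0,0,0,1,0,0,0.14,0,0,0,1,0,0,0.14,0,0,0,1,0,0,0.14,0,0,0,1,0,0,0.14,0,0,0,1,0,0,0.14,0,0,0,1,0,0,0.14,0,0,0]'; python3 -m inch '[1,0,0,-0.2,0,0,0,1,0,0,-0.4,0,0,0,1,0,0,-0.6,0,0,0,1,0,0,-0.6,0,0,0,1,0,0,-0.6,0,0,0]'; python3 -c "
from h import *
plan([.58,.07,.25],down(83))"
```

```text
t: 11.3
position: [0.5444, 0.1566, 0.0852]
tcp_rot: [0.001, -0.011, 1.0, 0.0]
ft_force: [-1.4, 0.6, 6.8]
grip_width: 0.0132
grasp_force: 58.4
t: 11.8
position: [0.544, 0.1565, 0.1744]
tcp_rot: [0.001, -0.011, 1.0, 0.0]
ft_force: [-0.3, 0.1, -1.4]
grip_width: 0.0134
grasp_force: 58.8
at [0.544  0.1565 0.1744] shift [-0.229 -0.581 -0.504] turn [0.0001 0.0003 0.0228] calls 1 rows>= 3
```

```bash
python3 -m inch '[1,-0.1,-0.2,-0.4,0,0,0.012,1,-0.2,-0.45,-0.45,0,0,0.0228,1,-0.229,-0.581,-0.45,0,0,0.0228,1,-0.229,-0.581,-0.45,0,0,0.0228,1,-0.229,-0.581,-0.45,0,0,0.0228,1,-0.229,-0.581,-0.45,0,0,0.0228]' | head -3;  python3 -c "
from h import *
im,P=snap('wrist','w4')
print(env.sense()['position'],rot().as_matrix().round(3).tolist(),repr(P['pose']))
cv2.imwrite('pics/w4c.png',cv2.resize(im[:,:,::-1][60:330,90:440],None,fx=2.2,fy=2.2,interpolation=cv2.INTER_CUBIC))
"
```

```text
t: 12.4
position: [0.5786, 0.0706, 0.2392]
tcp_rot: [-0.002, 0.061, 0.998, 0.0]
[0.57868562 0.07082267 0.2394733 ] [[-0.993, 0.121, -0.003], [0.121, 0.993, 0.0], [0.003, -0.0, -1.0]] array([[ 1.20893912e-01,  9.40939149e-01,  3.16256508e-01,
         4.97787851e-01],
       [ 9.92665357e-01, -1.14719001e-01, -3.81449830e-02,
         7.99215308e-02],
       [ 3.88522916e-04,  3.18548376e-01, -9.47906526e-01,
         3.74894980e-01],
       [ 0.00000000e+00,  0.00000000e+00,  0.00000000e+00,
         1.00000000e+00]])
```

View pics/w4c.png

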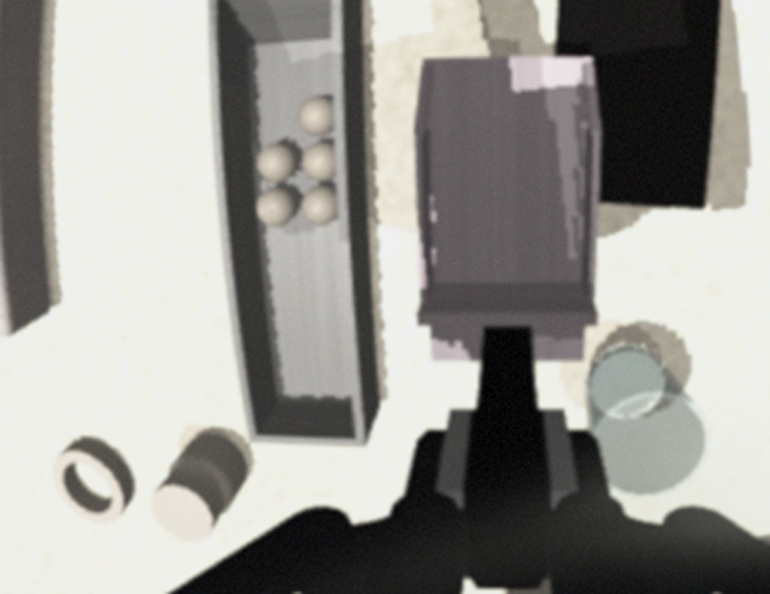

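The tray fills crop columns 215–365. Its far rim corners are (252,438) and (363,441), the floor's near foot is at row 42 and its far end at row 398. The five balls sit at (317,115), (276,162), (318,160), (276,206) and (319,205). The scoop's lip corners are (425,60) and (592,57).

```bash
cat > t.py <<'E'
from h import *
P={'K':imaging.camera_params('wrist')['K'],'pose':np.array([[ 1.20893912e-01,9.40939149e-01,3.16256508e-01,4.97787851e-01],[9.92665357e-01,-1.14719001e-01,-3.81449830e-02,7.99215308e-02],[3.88522916e-04,3.18548376e-01,-9.47906526e-01,3.74894980e-01],[0,0,0,1]])}
C=lambda l:[(90+u/2.2,60+v/2.2) for u,v in l]
def pr(n,l,z):
    W=onz('wrist',P,C(l),z)[:,:2];d=W[-1]-W[0];print(n,(W*1000).round(1).tolist(),np.degrees(np.arctan2(d[1],d[0])).round(1),(np.linalg.norm(d)*1000).round(1))
pr('L rim outer',[(213,3),(222,150),(235,280),(252,438)],.05)
pr('R rim inner',[(343,20),(345,200),(350,300),(353,398)],.05)
pr('far rim',[(252,438),(363,441)],.05)
pr('far inner rim',[(262,430),(353,430)],.05)
pr('L floor',[(255,43),(278,398)],.006)
pr('foot',[(255,43),(332,38)],.006)
pr('far floor',[(278,398),(350,400)],.006)
pr('balls',[(317,115),(276,162),(318,160),(276,206),(319,205)],.017)
pr('lip',[(425,60),(592,57)],.1605)
print(proj('wrist',P,[[.4906,.0806,.16]]))
E
python3 t.py
```

```text
L rim outer [[432.1, -57.7], [506.8, -64.9], [574.8, -72.5], [668.0, -87.8]] -7.3 237.9
R rim inner [[455.1, 7.5], [542.2, -5.0], [593.4, -11.9], [648.3, -21.5]] -8.5 195.4
far rim [[668.0, -87.8], [675.2, -21.6]] 83.8 66.5
far inner rim [[663.3, -79.9], [667.8, -25.8]] 85.3 54.3
L floor [[451.9, -54.2], [664.1, -84.3]] -8.1 214.3
foot [[451.9, -54.2], [458.0, -9.8]] 82.1 44.8
far floor [[664.1, -84.3], [669.8, -37.5]] 83.0 47.1
balls [[498.7, -21.4], [520.0, -48.8], [522.9, -24.8], [544.1, -53.5], [547.3, -28.6]] -8.5 49.1
lip [[486.6, 56.1], [491.9, 107.5]] 84.2 51.7
[[319.6176799   88.21931784]]
```

```bash
python3 -c "
from h import *
plan([.650,-.0516,.175],down(82))"
```

```text
at [0.5787 0.0708 0.2395] shift [-0.572 -0.753  0.428] turn [-0.     -0.0004  0.003 ] calls 1 rows>= 4
```

```bash
python3 -m inch '[1,-0.2,-0.25,0,0,0,0.003,1,-0.4,-0.5,0,0,0,0.003,1,-0.572,-0.753,0,0,0,0.003,1,-0.572,-0.753,0.2,0,0,0.003,1,-0.572,-0.753,0.428,0,0,0.003,1,-0.572,-0.753,0.428,0,0,0.003,1,-0.572,-0.753,0.428,0,0,0.003]';  python3 -c "
from h import *
im,P=snap('wrist','w5')
plan([.650,-.0516,.088],down(82))
cv2.imwrite('pics/w5c.png',cv2.resize(im[:,:,::-1][60:320,150:490],None,fx=2.3,fy=2.3,interpolation=cv2.INTER_CUBIC))
"
```

```text
t: 13.15
position: [0.6501, -0.0515, 0.176]
tcp_rot: [-0.002, 0.07, 0.998, 0.0]
ft_force: [0.2, -0.4, -1.9]
grip_width: 0.0136
grasp_force: 59.1
at [ 0.6514 -0.0517  0.178 ] shift [ 0.009 -0.001  0.6  ] turn [0.     0.0001 0.    ] calls 1 rows>= 2
```

View pics/w5c.png

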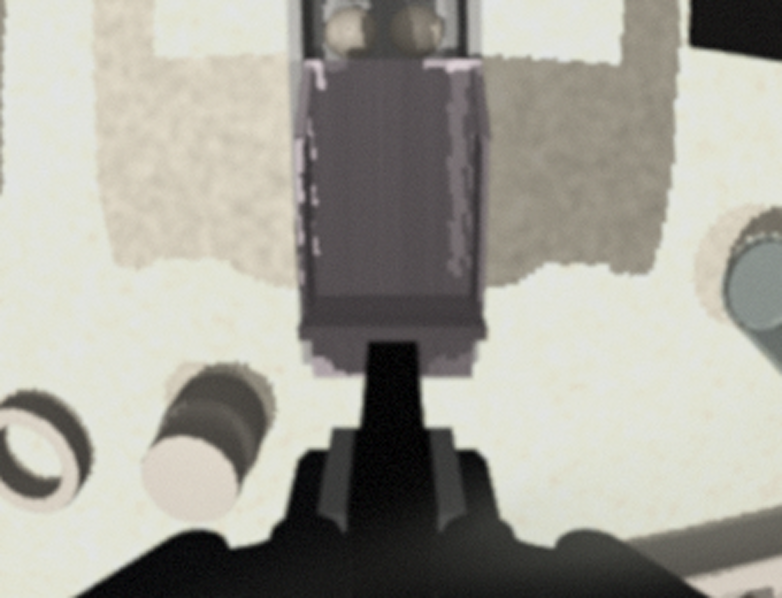

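The scoop hovers over the tray with its lip corners at crop (308,62) and (480,62). The tray rim's outer edges are at columns 287 and 482 on row 30, and the two far balls sit just ahead of the lip.

```bash
python3 - <<'E'
from h import *
P=imaging.camera_params('wrist')
C=lambda l:[(150+u/2.3,60+v/2.3) for u,v in l]
e=np.array([.9903,-.1392]);n=np.array([.1392,.9903])
s=env.sense()['position'];print('tcp',s[:2]@e,s[:2]@n,s[2])
def pr(t,l,z):
    W=onz('wrist',P,C(l),z)[:,:2];print(t,(W@e*1000).round(1),(W@n*1000).round(1))
pr('rim outer',[(287,30),(482,30)],.05)
pr('rim inner',[(304,30),(466,30)],.05)
pr('lip',[(308,62),(480,62)],.1)
pr('balls',[(349,31),(415,30)],.017)
E
```

```text
tcp 0.6522327121203887 0.0394865130426803 0.17803011754645803
rim outer [548.9 549. ] [ 1.2 72. ]
rim inner [549.1 549.2] [ 7.5 66.2]
lip [562.8 562.8] [14.5 65.2]
balls [547.3 546.9] [22.  48.8]
```

```bash
python3 -m inch '[1,0,-0.007,0.15,0,0,0,1,0,-0.007,0.3,0,0,0,1,0,-0.007,0.4,0,0,0,1,0,-0.007,0.5,0,0,0,1,0,-0.007,0.55,0,0,0,1,0,-0.007,0.59,0,0,0,1,0,-0.007,0.59,0,0,0]';  python3 -m inch '[1,0,0,0.02,0,0,0,1,0,0,0.03,0,0,0,1,0,0,0.03,0,0,0]'
```

```text
t: 13.9
position: [0.6508, -0.0536, 0.0879]
tcp_rot: [-0.0, 0.07, 0.998, 0.0]
ft_force: [-0.5, -0.9, -1.2]
grip_width: 0.0139
grasp_force: 59.2
t: 14.2
position: [0.6518, -0.0537, 0.0852]
tcp_rot: [0.001, 0.07, 0.998, -0.0]
ft_force: [-0.5, 0.6, 3.2]
grip_width: 0.0132
grasp_force: 59.7
```

```bash
python3 -m inch '[1,0.06,0,0,0,0,0,1,0.12,0,0,0,0,0,1,0.18,0,0,0,0,0,1,0.24,0,0,0,0,0,1,0.3,0,0,0,0,0,1,0.36,0,0,0,0,0,1,0.42,0,0,0,0,0,1,0.48,0,0,0,0,0,1,0.54,0,0,0,0,0,1,0.58,0,0,0,0,0,1,0.62,0,0,0,0,0]';  python3 -c "
from h import *
im,P=snap('wrist','w6')
s=env.sense()['position'];print(s,s[:2]@[.9903,-.1392])
im2,P=snap('top','t6')
a=cv2.resize(im[:,:,::-1][0:260,190:450],None,fx=1.5,fy=1.5,interpolation=cv2.INTER_CUBIC);b=cv2.resize(im2[:,:,::-1][130:260,300:430],(390,390),interpolation=cv2.INTER_CUBIC)
cv2.imwrite('pics/w6c.png',np.hstack([a,b]))
"
```

```text
t: 15.3
position: [0.5592, -0.0406, 0.0851]
tcp_rot: [0.002, 0.07, 0.998, -0.0]
ft_force: [3.8, 0.2, 5.5]
grip_width: 0.0136
grasp_force: 60.1
[ 0.55862114 -0.04047416  0.08514462] 0.5588365163183945
```

View pics/w6c.png

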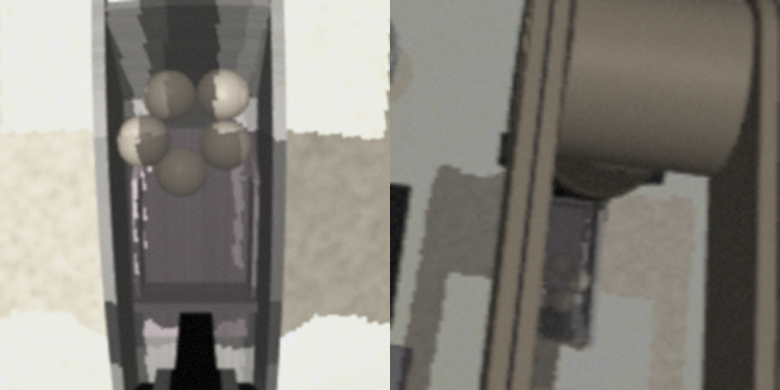

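Three balls are already on the scoop's apron and two are ahead of it at the slope, at crop (170,95) and (223,93). I push on to the foot.

```bash
python3 -m inch '[1,0.03,0,0,0,0,0,1,0.05,0,0,0,0,0,1,0.07,0,0,0,0,0,1,0.085,0,0,0,0,0,1,0.095,0,0,0,0,0,1,0.095,0,0,0,0,0]';  python3 -c "
from h import *
im,P=snap('wrist','w7')
s=env.sense()['position'];print(s,s[:2]@[.9903,-.1392])
cv2.imwrite('pics/w7c.png',cv2.resize(im[:,:,::-1][0:220,230:410],None,fx=2,fy=2,interpolation=cv2.INTER_CUBIC))
"
```

```text
t: 16.0
position: [0.5453, -0.0387, 0.0851]
tcp_rot: [0.002, 0.07, 0.998, -0.0]
ft_force: [3.1, 0.3, 5.7]
grip_width: 0.0135
grasp_force: 60.1
[ 0.54532487 -0.0386603   0.08516588] 0.5454167355082382
```

View pics/w7c.png

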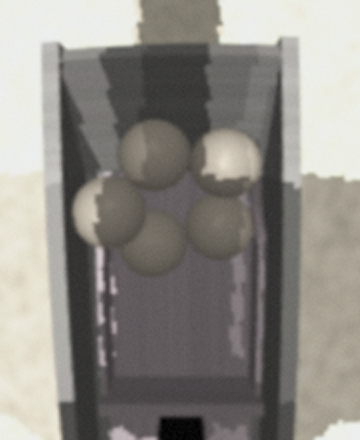

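All five balls now lie over the scoop's floor or apron, at crop (155,153), (227,162), (108,213), (150,243) and (220,225). I tip the scoop back along the slope.

```bash
python3 -m inch '[1,0.005,0,-0.012,0,0.005,0,1,0.005,0,-0.012,0,0.012,0,1,0.005,0,-0.013,0,0.019,0,1,0.005,0,-0.014,0,0.026,0,1,0.007,0,-0.015,0,0.033,0,1,0.01,0,-0.016,0,0.04,0,1,0.015,0,-0.016,0,0.047,0,1,0.02,0,-0.016,0,0.055,0,1,0.02,0,-0.016,0,0.055,0,1,0.02,0,-0.016,0,0.055,0]';  python3 -c "
from h import *
im,P=snap('wrist','w8')
s=env.sense()['position'];print(s,s[:2]@[.9903,-.1392])
cv2.imwrite('pics/w8c.png',cv2.resize(im[:,:,::-1][0:220,230:410],None,fx=2,fy=2,interpolation=cv2.INTER_CUBIC))
"
```

```text
t: 17.05
position: [0.5413, -0.0381, 0.086]
tcp_rot: [-0.172, 0.069, 0.983, 0.012]
ft_force: [1.8, 0.3, 0.8]
grip_width: 0.0135
grasp_force: 59.6
[ 0.54126616 -0.03810626  0.08610842] 0.5413202706116541
```

View pics/w8c.png

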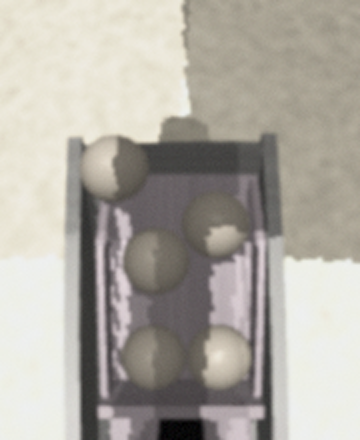

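The crop shows two balls at the back of the pocket, two in the middle, and one at the left of the lip at (113,167). I let it settle and track the balls numerically.

```bash
cat >> h.py <<'E'
def balls(c='wrist'):
    im=imaging.get_image(c);out=[]
    for r in nets.regions_of('ball0',c):
        b=np.array(r['bbox']);
        if r['score']>.2: out.append((round(float(r['score']),2),((b[:2]+b[2:])/2).round(0).tolist(),(b[2:]-b[:2]).tolist(),int(r['region'].sum())))
    return im,out
E
python3 - <<'E'
from h import *
im,o=balls()
for x in o:print(x)
cv2.imwrite('pics/w9.png',im[:,:,::-1])
a=cv2.imread('pics/w8.png').astype(int);print('diff',abs(a-im[:,:,::-1])[0:220,230:410].mean())
g=cv2.cvtColor(im,cv2.COLOR_RGB2GRAY)[0:220,230:410]
c=cv2.HoughCircles(cv2.resize(g,None,fx=3,fy=3,interpolation=cv2.INTER_CUBIC),cv2.HOUGH_GRADIENT,1.2,60,param1=60,param2=22,minRadius=36,maxRadius=60)
print((c[0]/3+[230,0,0]).round(0).tolist() if c is not None else None)
E
python3 -m inch '[1,0,0,0,0,0,0,1,0,0,0,0,0,0,1,0,0,0,0,0,0,1,0,0,0,0,0,0,1,0,0,0,0,0,0]' >/dev/null
python3 - <<'E'
from h import *
im,o=balls()
for x in o:print(x)
cv2.imwrite('pics/w10.png',im[:,:,::-1])
g=cv2.cvtColor(im,cv2.COLOR_RGB2GRAY)[0:220,230:410]
c=cv2.HoughCircles(cv2.resize(g,None,fx=3,fy=3,interpolation=cv2.INTER_CUBIC),cv2.HOUGH_GRADIENT,1.2,60,param1=60,param2=22,minRadius=36,maxRadius=60)
print((c[0]/3+[230,0,0]).round(0).tolist() if c is not None else None)
E
```

```text
(0.92, [337.0, 132.0], [31.5, 35.20000000000002], 842)
(0.85, [307.0, 179.0], [33.10000000000002, 35.099999999999994], 827)
(0.83, [296.0, 86.0], [31.400000000000034, 34.39999999999999], 917)
(0.71, [338.0, 180.0], [32.80000000000001, 35.60000000000002], 801)
(0.62, [308.0, 147.0], [34.400000000000034, 31.900000000000006], 890)
diff 3.8305723905723905
[[340.0, 177.0, 15.0], [337.0, 133.0, 17.0], [298.0, 127.0, 17.0], [291.0, 85.0, 14.0]]
(0.83, [323.0, 117.0], [34.60000000000002, 33.89999999999999], 919)
(0.8, [305.0, 178.0], [36.400000000000034, 33.30000000000001], 854)
(0.78, [339.0, 147.0], [31.69999999999999, 36.0], 891)
(0.76, [308.0, 147.0], [34.0, 29.80000000000001], 868)
[[339.0, 178.0, 17.0], [338.0, 147.0, 18.0], [296.0, 126.0, 14.0], [296.0, 179.0, 13.0]]
```

The fifth ball rolled in as well: the balls are at image rows 178, 178, 147, 147 and 117, so all five ride in the scoop. I lift with a little more tilt and work out the dish position.

```bash
python3 - <<'E'
from h import *
print('up .15:',step([0,0,.15]).round(3)); 
Pt=imaging.camera_params('top');Ps=imaging.camera_params('scene')
T=lambda u,v:(150+u/2.1,120+v/2.1)
S=lambda u,v:(160+u/2.5,120+v/2.5)
# dish rim extents (outer) top: left 611 right 711, top 143 bottom 236
print(onz('top',Pt,[T(611,189),T(711,189),T(661,143),T(661,236)],.09).round(4))
print(onz('scene',Ps,[S(66,212),S(160,216),S(112,175),S(112,252)],.09).round(4))
for q in['dish_floor','key']:
  for c in['top','scene']:
    imaging.get_image(c)
    for r in nets.regions_of(q,c)[:2]: print(q,c,round(r['score'],2),np.round(r['bbox']).tolist())
E
```

```text
up .15: [ 0.339  0.    -0.941]
[[ 0.4963 -0.2394  0.09  ]
 [ 0.4933 -0.3566  0.09  ]
 [ 0.5493 -0.3017  0.09  ]
 [ 0.4398 -0.2943  0.09  ]]
[[ 0.4921 -0.3507  0.09  ]
 [ 0.5255 -0.2457  0.09  ]
 [ 0.4514 -0.2956  0.09  ]
 [ 0.5611 -0.3025  0.09  ]]
dish_floor top 0.76 [430.0, 179.0, 497.0, 271.0]
dish_floor scene 0.76 [173.0, 171.0, 241.0, 244.0]
key scene 0.73 [291.0, 201.0, 305.0, 210.0]
key scene 0.44 [173.0, 172.0, 241.0, 242.0]
```

```bash
python3 -m inch '[1,0.02,0,-0.05,0,0.003,0,1,0.04,0,-0.12,0,0.008,0,1,0.075,0,-0.21,0,0.014,0,1,0.11,0,-0.31,0,0.018,0,1,0.15,0,-0.42,0,0.018,0,1,0.2,0,-0.55,0,0.018,0,1,0.25,0,-0.69,0,0.018,0,1,0.295,0,-0.82,0,0.018,0,1,0.325,0,-0.9,0,0.018,0,1,0.339,0,-0.941,0,0.018,0,1,0.339,0,-0.941,0,0.018,0]'
python3 - <<'E'
from h import *
im,o=balls()
for x in o:print(x)
cv2.imwrite('pics/w11.png',im[:,:,::-1])
# target hover above dish: radial yaw
a=np.degrees(np.arctan2(-.30,.50));f=90+a
n=[np.cos(np.radians(f)),np.sin(np.radians(f)),0]
print(a);plan([.52,-.20,.27],down(f,26,n)); plan([.57,-.10,.27],down(f,26,n))
E
```

```text
t: 19.3
position: [0.5421, -0.0382, 0.2371]
tcp_rot: [-0.226, 0.068, 0.972, 0.016]
ft_force: [0.8, -0.1, -3.0]
grip_width: 0.0137
grasp_force: 59.0
(0.89, [340.0, 180.0], [30.399999999999977, 32.30000000000001], 811)
(0.86, [306.0, 148.0], [32.10000000000002, 29.299999999999983], 883)
(0.69, [304.0, 179.0], [38.200000000000045, 34.10000000000002], 856)
(0.66, [338.0, 147.0], [29.5, 32.60000000000002], 831)
-30.96375653207352
at [ 0.5415 -0.0381  0.2354] shift [ 0.094 -1.089 -0.211] turn [-0.0281 -0.0009  0.0571] calls 2 rows>= 4
at [ 0.5415 -0.0381  0.2354] shift [-0.119 -0.382 -0.316] turn [-0.0281 -0.0009  0.0571] calls 1 rows>= 3
```

```bash
python3 -c "
import cv2
a=cv2.imread('pics/w11.png')[0:260,170:470];cv2.imwrite('pics/w11c.png',cv2.resize(a,None,fx=2,fy=2))"
```

```text
(no output)
```

View pics/w11c.png

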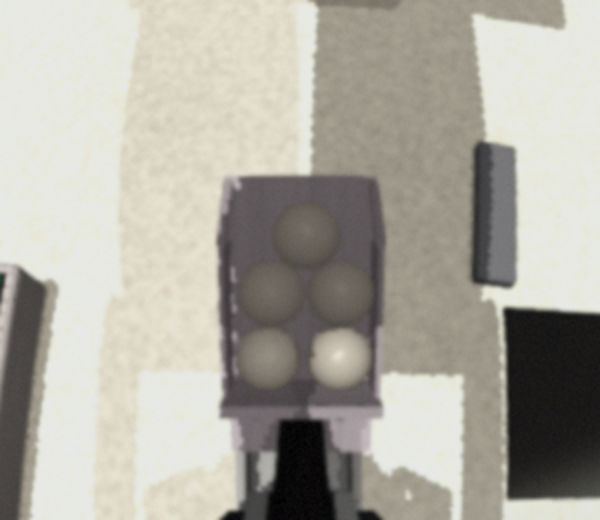

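All five balls sit in the scoop, one of them resting between the front two. I carry them towards the balance.

```bash
python3 -m inch '[1,-0.01,-0.04,-0.04,-0.003,0,0.006,1,-0.03,-0.1,-0.09,-0.008,0,0.016,1,-0.055,-0.17,-0.15,-0.014,0,0.028,1,-0.08,-0.25,-0.22,-0.02,0,0.04,1,-0.1,-0.32,-0.28,-0.025,0,0.051,1,-0.119,-0.382,-0.316,-0.0281,0,0.0571,1,-0.119,-0.382,-0.316,-0.0281,0,0.0571,1,-0.119,-0.382,-0.316,-0.0281,0,0.0571]' | head -2
python3 - <<'E'
from h import *
im,o=balls()
for x in o:print(x)
cv2.imwrite('pics/w12.png',im[:,:,::-1])
P=imaging.camera_params('wrist');print(proj('wrist',P,[[.498,-.299,.09],[.378,-.31,.07],[.498,-.25,.09],[.447,-.299,.09]]).round(0).tolist())
for r in nets.regions_of('dish_floor','wrist')[:2]: print(round(r['score'],2),np.round(r['bbox']).tolist())
for r in nets.regions_of('key','wrist')[:2]: print(round(r['score'],2),np.round(r['bbox']).tolist())
np.save('P12.npy',P['pose']);print(P['pose'][:3,3])
E
```

```text
t: 20.2
position: [0.5702, -0.1002, 0.2703]
(0.87, [338.0, 148.0], [29.600000000000023, 30.299999999999983], 863)
(0.72, [339.0, 180.0], [33.299999999999955, 34.099999999999994], 861)
(0.72, [322.0, 117.0], [34.60000000000002, 31.10000000000001], 910)
(0.72, [303.0, 179.0], [33.19999999999999, 34.30000000000001], 812)
(0.61, [307.0, 147.0], [32.299999999999955, 36.599999999999994], 884)
[[149.0, 280.0], [116.0, 202.0], [178.0, 262.0], [132.0, 243.0]]
0.74 [92.0, 156.0, 231.0, 342.0]
0.39 [494.0, 84.0, 589.0, 156.0]
0.76 [105.0, 193.0, 125.0, 211.0]
0.5 [305.0, 100.0, 338.0, 134.0]
[ 0.55871731 -0.09247207  0.42861928]
```

```bash
python3 -c "
import cv2
a=cv2.imread('pics/w12.png')[140:350,75:265];cv2.imwrite('pics/w12c.png',cv2.resize(a,None,fx=2.8,fy=2.8,interpolation=cv2.INTER_CUBIC))"
```

```text
(no output)
```

View pics/w12c.png

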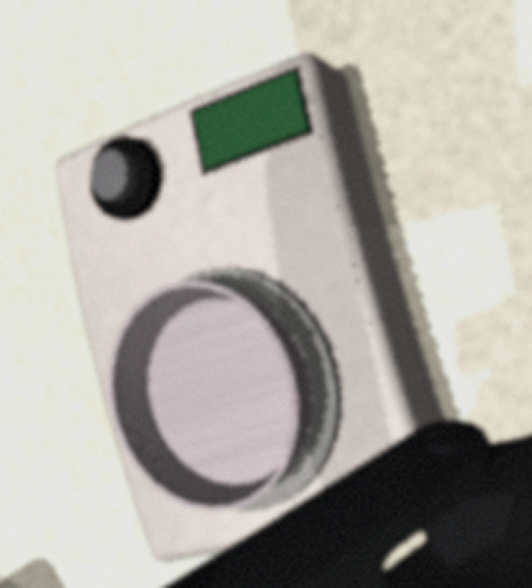

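The crop shows the dish floor ellipse centred near (224,388), its rim centred near (219,393), and the key's top face at (112,174).

```bash
python3 - <<'E'
from h import *
P={'K':imaging.camera_params('wrist')['K'],'pose':np.load('P12.npy')}
C=lambda l:[(75+u/2.8,140+v/2.8) for u,v in l]
W=onz('wrist',P,C([(148,390),(300,385),(215,290),(240,486)]),.066);print('floor',W.round(4).tolist(),W.mean(0))
W=onz('wrist',P,C([(116,395),(322,390),(205,281),(235,506)]),.09);print('rim',W.round(4).tolist(),W.mean(0))
print('key',onz('wrist',P,C([(111,174)]),.075).round(4),onz('wrist',P,C([(111,174)]),.07).round(4))
Pt=imaging.camera_params('top');a,b=rays('top',Pt,(150+675/2.1,120+289/2.1));Ps=imaging.camera_params('scene');g,h=rays('scene',Ps,(160+103/2.5,120+140/2.5));c,d=rays('wrist',P,C([(111,174)])[0]);print(tri([(a,b[0]),(c,d[0])]),tri([(a,b[0]),(c,d[0]),(g,h[0])]))
W=onz('wrist',P,C([(58,160),(310,55),(410,432)]),.056);print('housing',W.round(4).tolist())
E
```

```text
floor [[0.4781, -0.3453, 0.066], [0.5137, -0.2665, 0.066], [0.4553, -0.2848, 0.066], [0.5398, -0.3218, 0.066]] [ 0.49671372 -0.30458992  0.066     ]
rim [[0.4772, -0.3474, 0.09], [0.5232, -0.2469, 0.09], [0.4562, -0.2748, 0.09], [0.5476, -0.3143, 0.09]] [ 0.50102998 -0.29585672  0.09      ]
key [[ 0.3791 -0.3094  0.075 ]] [[ 0.3765 -0.3125  0.07  ]]
(array([ 0.37670532, -0.31351502,  0.06991664]), [np.float64(0.0009012449166573738), np.float64(0.0009012449166573946)]) (array([ 0.37820739, -0.30972261,  0.07403786]), [np.float64(0.002938124417931921), np.float64(0.0004888535726800485), np.float64(0.0031391759746294094)])
housing [[0.3428, -0.3514, 0.056], [0.3792, -0.1931, 0.056], [0.5558, -0.2339, 0.056]]
```

```bash
cat > pour.py <<'E'
from h import *
u=np.array([.4980,-.3003]);u/=np.linalg.norm(u);a=np.degrees(np.arctan2(u[1],u[0]));f=90+a
nn=[np.cos(np.radians(f)),np.sin(np.radians(f)),0]
def P(r,z,th): plan([u[0]*r,u[1]*r,z],down(f,th,nn))
E
python3 -c "
from pour import *
print(env.sense()['qpos'].round(2));P(.715,.25,26)"
```

```text
[-0.32  0.49  1.07  0.11  2.03 -1.33]
at [ 0.5702 -0.0992  0.2706] shift [-1.105 -1.401 -0.393] turn [-0.0004 -0.0009  0.0005] calls 2 rows>= 6
```

```bash
python3 -m inch '[1,-0.03,-0.035,-0.01,0,0,0,1,-0.08,-0.1,-0.03,0,0,0,1,-0.14,-0.18,-0.05,0,0,0,1,-0.21,-0.27,-0.075,0,0,0,1,-0.285,-0.36,-0.1,0,0,0,1,-0.36,-0.455,-0.128,0,0,0,1,-0.435,-0.55,-0.155,0,0,0,1,-0.51,-0.645,-0.18,0,0,0,1,-0.585,-0.74,-0.207,0,0,0]' | head -2
python3 -m inch '[1,-0.075,-0.095,-0.027,0,0,0,1,-0.15,-0.19,-0.053,0,0,0,1,-0.225,-0.285,-0.08,0,0,0,1,-0.3,-0.38,-0.106,0,0,0,1,-0.37,-0.465,-0.132,0,0,0,1,-0.43,-0.545,-0.154,0,0,0,1,-0.48,-0.61,-0.17,0,0,0,1,-0.51,-0.645,-0.18,0,0,0,1,-0.52,-0.661,-0.186,0,0,0,1,-0.52,-0.661,-0.186,0,0,0,1,-0.52,-0.661,-0.186,0,0,0]' | head -3
python3 - <<'E'
from pour import *
im,o=balls()
for x in o:print(x[:2])
print(env.sense()['qpos'].round(2))
P(.715,.25,26);P(.701,.215,10);P(.689,.201,0);P(.674,.198,-10);P(.647,.209,-25);P(.607,.219,-45)
E
```

```text
t: 21.3
position: [0.5922, -0.2453, 0.2594]
t: 22.4
position: [0.6119, -0.3704, 0.2503]
tcp_rot: [-0.219, 0.26, 0.938, 0.061]
(0.96, [322.0, 119.0])
(0.88, [340.0, 180.0])
(0.82, [302.0, 178.0])
(0.63, [340.0, 146.0])
(0.62, [304.0, 147.0])
[-0.6   1.04  0.3  -0.04  2.26 -1.65]
at [ 0.6121 -0.3699  0.2508] shift [-0.001  0.005  0.005] turn [-0.0002 -0.0007  0.0003] calls 1 rows>= 1
at [ 0.6121 -0.3699  0.2508] shift [-0.021  0.005  0.256] turn [-0.0002 -0.0452  0.0004] calls 1 rows>= 2
at [ 0.6121 -0.3699  0.2508] shift [0.01  0.005 0.375] turn [-0.0002 -0.073   0.0004] calls 1 rows>= 4
at [ 0.6121 -0.3699  0.2508] shift [0.09  0.005 0.437] turn [-1.000e-04 -1.007e-01  4.000e-04] calls 1 rows>= 5
at [ 0.6121 -0.3699  0.2508] shift [0.284 0.006 0.451] turn [-1.000e-04 -1.424e-01  4.000e-04] calls 1 rows>= 6
at [ 0.6121 -0.3699  0.2508] shift [0.553 0.006 0.509] turn [-0.     -0.198   0.0004] calls 1 rows>= 9
```

```bash
python3 -m inch '[1,-0.01,0.005,0.13,0,-0.0226,0,1,-0.021,0.005,0.256,0,-0.0452,0,1,-0.005,0.005,0.32,0,-0.059,0,1,0.01,0.005,0.375,0,-0.073,0,1,0.05,0.005,0.41,0,-0.087,0,1,0.09,0.005,0.437,0,-0.1007,0,1,0.09,0.005,0.437,0,-0.1007,0,1,0.09,0.005,0.437,0,-0.1007,0,1,0.19,0.006,0.447,0,-0.1215,0,1,0.284,0.006,0.451,0,-0.1424,0,1,0.42,0.006,0.48,0,-0.17,0,1,0.553,0.006,0.509,0,-0.198,0]' 
python3 -m inch '[1,0,0,0,0,0,0,1,0,0,0,0,0,0,1,0,0,0,0,0,0]' |head -3
python3 - <<'E'
from pour import *
for c in ['wrist','top','scene']:
    im,o=balls(c);cv2.imwrite(f'pics/p_{c}.png',im[:,:,::-1]);print(c)
    for x in o:print(x)
P(.607,.219,-45);P(.68,.28,0)
Pw=imaging.camera_params('wrist');print(proj('wrist',Pw,[[.498,-.3,.077]]))
E
```

```text
t: 23.7
position: [0.5228, -0.3154, 0.2219]
tcp_rot: [0.339, 0.249, 0.902, -0.094]
ft_force: [-0.3, 0.5, -1.0]
grip_width: 0.0137
grasp_force: 59.4
t: 24.0
position: [0.5238, -0.3163, 0.223]
tcp_rot: [0.337, 0.25, 0.903, -0.094]
wrist
(0.98, [346.0, 55.0], [27.899999999999977, 33.1], 707)
(0.94, [310.0, 41.0], [29.099999999999966, 34.199999999999996], 737)
(0.82, [354.0, 25.0], [33.89999999999998, 30.799999999999997], 798)
(0.81, [323.0, 12.0], [32.80000000000001, 23.9], 703)
(0.56, [267.0, 41.0], [30.19999999999999, 31.6], 725)
top
(0.62, [455.0, 213.0], [7.399999999999977, 12.300000000000011], 65)
(0.48, [476.0, 220.0], [7.899999999999977, 7.900000000000006], 51)
(0.43, [459.0, 222.0], [11.699999999999989, 13.699999999999989], 60)
(0.37, [288.0, 212.0], [41.89999999999998, 51.0], 1526)
scene
(0.43, [213.0, 208.0], [1.799999999999983, 8.5], 30)
at [ 0.5225 -0.3153  0.2193] shift [ 0.018  0.001 -0.013] turn [ 0.0003 -0.0119  0.0003] calls 1 rows>= 1
at [ 0.5225 -0.3153  0.2193] shift [-0.616 -0.    -0.004] turn [0.0002 0.1131 0.0005] calls 1 rows>= 5
[[320.66702745  51.78261618]]
```

All five balls show in the dish in the wrist view. I retract and level the scoop.

```bash
python3 -m inch '[1,-0.15,0,0,0,0.01,0,1,-0.3,0,0,0,0.03,0,1,-0.45,0,0,0,0.05,0,1,-0.616,0,0,0,0.07,0,1,-0.616,0,0,0,0.09,0,1,-0.616,0,0,0,0.1131,0,1,-0.616,0,0,0,0.1131,0]' |head -3
python3 - <<'E'
from h import *
plan([.6,-.05,.25],down(91));plan([.5444,.1566,.2],down(91))
for c in['top','scene']:
    im,o=balls(c);cv2.imwrite(f'pics/q_{c}.png',im[:,:,::-1]);print(c,[x[:2] for x in o])
E
```

```text
t: 25.0
position: [0.5831, -0.3517, 0.2714]
tcp_rot: [-0.007, 0.267, 0.964, 0.002]
at [ 0.5831 -0.3517  0.2714] shift [0.935 1.783 0.157] turn [ 0.0007 -0.0021 -0.0887] calls 2 rows>= 7
at [ 0.5831 -0.3517  0.2714] shift [1.956 2.773 0.506] turn [ 0.0007 -0.0021 -0.0887] calls 3 rows>= 11
top [(0.58, [454.0, 212.0]), (0.55, [458.0, 221.0]), (0.53, [477.0, 219.0]), (0.43, [468.0, 214.0]), (0.38, [435.0, 132.0]), (0.37, [460.0, 203.0])]
scene [(0.63, [215.0, 202.0]), (0.41, [195.0, 201.0])]
```

```bash
python3 -m inch '[1,0.16,0.23,0,0,0,0,1,0.33,0.46,0,0,0,0,1,0.5,0.69,0,0,0,0,1,0.65,0.92,0,0,0,0,1,0.65,0.92,0,0,0,0]' |head -2
python3 -m inch '[1,0.16,0.23,0,0,0,0,1,0.33,0.46,0,0,0,0,1,0.5,0.69,0,0,0,0,1,0.65,0.92,0,0,0,0,1,0.65,0.92,0,0,0,0]' |head -2
python3 -m inch '[1,0.16,0.23,0,0,0,-0.02,1,0.33,0.46,0,0,0,-0.04,1,0.5,0.69,0,0,0,-0.06,1,0.656,0.933,0.25,0,0,-0.08,1,0.656,0.933,0.4,0,0,-0.0887,1,0.656,0.933,0.5,0,0,-0.0887,1,0.656,0.933,0.5,0,0,-0.0887]' |head -3
python3 - <<'E'
from h import *
plan([.5444,.156,.086],down(91));r=rot().as_matrix();print(r[:,2])
E
```

```text
t: 25.7
position: [0.5685, -0.1771, 0.282]
t: 26.2
position: [0.5555, -0.0093, 0.2813]
t: 26.9
position: [0.5422, 0.1558, 0.2023]
tcp_rot: [-0.001, -0.008, 1.0, -0.0]
at [0.5422 0.1558 0.2023] shift [-0.016  0.002  0.775] turn [-0.0001 -0.0003 -0.0003] calls 1 rows>= 3
[-1.59716407e-03 -8.10898238e-04 -9.99998396e-01]
```

```bash
python3 -m inch '[1,-0.016,0.002,0.25,0,0,0,1,-0.016,0.002,0.45,0,0,0,1,-0.016,0.002,0.65,0,0,0,1,-0.016,0.002,0.73,0,0,0,1,-0.016,0.002,0.76,0,0,0,1,-0.016,0.002,0.777,0,0,0,1,-0.016,0.002,0.777,0,0,0,1,-0.016,0.002,0.777,0,0,0]' |head -4
python3 -m inch '[0.7,0,0,0,0,0,0,0.5,0,0,0,0,0,0,0.3,0,0,0,0,0,0,0.3,0,0,0,0,0,0,0.3,0,0,0,0,0,0,0.3,0,0,-0.15,0,0,0,0.3,0,0,-0.4,0,0,0,0.3,0,0,-0.7,0,0,0,0.3,0,0,-1,0,0,0,0.3,0,0,-1,0,0,0,0.3,0,0,-1,0,0,0]'
python3 - <<'E'
from h import *
im,P=snap('wrist','s1')
im2,Pt=snap('top','s1t')
for c in['wrist']:
    for q in['scoop','bottle']:
        for r in nets.regions_of(q,c)[:1]: print(q,c,round(r['score'],2),np.round(r['bbox']).tolist())
print('pred lip',proj('wrist',P,[[.4553,.128,.007],[.4553,.18,.007]]).round(0).tolist())
a=cv2.resize(im[:,:,::-1][60:320,170:490],(640,520));b=cv2.resize(im2[:,:,::-1][170:260,420:510],(160,160),interpolation=cv2.INTER_CUBIC)
o=np.zeros((520,800,3),np.uint8);o[:,:640]=a;o[:160,640:]=b
b=cv2.resize(im2[:,:,::-1][150:250,180:280],(160,160),interpolation=cv2.INTER_CUBIC);o[180:340,640:]=b
cv2.imwrite('pics/s1c.png',o)
print('bottle',onz('top',Pt,[[0,0]],0)[0][:0])
imaging.get_image('top')
for r in nets.regions_of('bottle','top')[:1]: print(np.round(r['bbox']).tolist())
print(proj('top',Pt,[[.539,.3072,0],[.539,.3072,.092]]).round(1))
plan([.377,-.312,.13],down(60))
E
```

```text
t: 27.7
position: [0.5474, 0.1574, 0.089]
tcp_rot: [0.001, -0.009, 1.0, 0.0]
ft_force: [-0.5, -0.0, -0.7]
t: 28.8
position: [0.5472, 0.1575, 0.2392]
tcp_rot: [0.002, -0.009, 1.0, 0.0]
ft_force: [-1.0, -0.3, -0.8]
grip_width: 0.0597
grasp_force: 0.0
scoop wrist 0.65 [293.0, 86.0, 344.0, 204.0]
bottle wrist 0.69 [386.0, 138.0, 453.0, 201.0]
pred lip [[296.0, 88.0], [341.0, 89.0]]
bottle []
[226.0, 191.0, 255.0, 211.0]
[[228.9 202.1]
 [220.  198.4]]
at [0.5454 0.1572 0.2356] shift [ 1.176 -3.107  0.708] turn [-0.0002 -0.0004  0.0861] calls 4 rows>= 11
```

View pics/s1c.png

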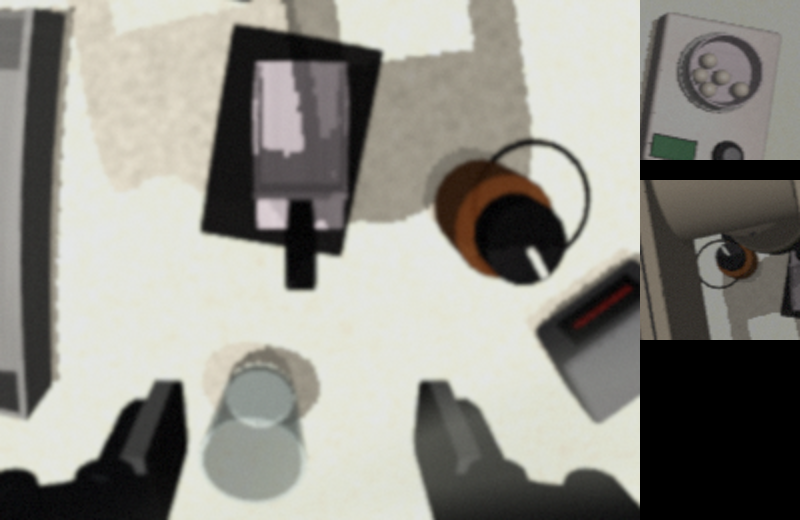

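The last picture shows the scoop standing on its mat and five balls in the dish. The bottle has been knocked aside: its cap is centred near crop (525,248), with the stripe still towards the reader. I'll put it right.

```bash
python3 - <<'E'
from h import *
# image s1 was taken from slightly earlier pose; retake
im,P=snap('wrist','s2')
g=im.astype(int).sum(2);yy,xx=np.mgrid[0:400,0:640]
s=(abs(xx-438)<10)&(abs(yy-191)<14)&(g>250)
n,l,st,c=cv2.connectedComponentsWithStats(s.astype(np.uint8));print(st[1:].tolist())
k=1+st[1:,4].argmax();p=np.argwhere(l==k)[:,::-1]
W=onz('wrist',P,p,.092)[:,:2];m=W.mean(0);d=np.linalg.svd(W-m)[2][0];d*=np.sign(d[0]);e=(W-m)@d
print('stripe mean',m,'yaw',np.degrees(np.arctan2(d[1],d[0])),'ends',m+d*e.min(),m+d*e.max(),np.ptp(e))
dk=(abs(xx-430)<28)&(abs(yy-179)<27)&(g<130);n,l,st,c=cv2.connectedComponentsWithStats(dk.astype(np.uint8));k=1+st[1:,4].argmax();print('cap px',st[k],c[k],onz('wrist',P,c[k],.08)[0])
imt,Pt=snap('top','s2t')
r=nets.regions_of('bottle','top')[0];print(r['bbox'])
r=nets.regions_of('bottle','wrist')[0];b=r['bbox'];print(b)
# predicted silhouettes: fit axis pos by matching bbox (wrist)
from scipy.optimize import minimize
t=np.linspace(0,2*np.pi,60);cyl=np.vstack([np.c_[R_*np.cos(t),R_*np.sin(t),0*t+z] for R_,z in[(.03,0),(.03,.058),(.022,.066),(.022,.092)]])
def f(q):
    u=proj('wrist',P,cyl+[q[0],q[1],0]);return np.sum((np.r_[u.min(0),u.max(0)]-b)**2)
o=minimize(f,[.52,.29],method='Nelder-Mead');print('axis',o.x,o.fun)
E
```

```text
[[435, 187, 13, 18, 115]]
stripe mean [0.55306266 0.27746209] yaw 37.171404227614396 ends [0.54396555 0.27056415] [0.56204851 0.28427565] 0.022693582044246007
cap px [ 408  159   48   46 1483] [429.56372218 181.02360081] [0.54074355 0.26777902 0.08      ]
[227.7, 188.7, 254.3, 212.7]
[386.5, 137.9, 452.9, 206.8]
axis [0.54025337 0.26775202] 10.200434090282078
```

```bash
python3 -c "
from h import *
plan([.542,.269,.17],down(130.4))"
```

```text
at [0.546  0.1572 0.2367] shift [0.013 0.745 0.445] turn [ 0.000e+00 -1.000e-04 -1.094e-01] calls 1 rows>= 5
```

```bash
python3 -m inch '[0,0.013,0.3,0,0,0,-0.02,0,0.013,0.6,0,0,0,-0.04,0,0.013,0.745,0,0,0,-0.06,0,0.013,0.745,0,0,0,-0.08,0,0.013,0.745,0.2,0,0,-0.1,0,0.013,0.745,0.4,0,0,-0.1094,0,0.013,0.745,0.4,0,0,-0.1094,0,0.013,0.745,0.4,0,0,-0.1094]'
python3 -c "
from h import *
plan([.542,.269,.0755],down(130.4))"
```

```text
t: 30.1
position: [0.5419, 0.2688, 0.1771]
tcp_rot: [-0.001, -0.344, 0.939, -0.0]
ft_force: [0.8, 0.7, 1.2]
grip_width: 0.0855
grasp_force: 0.0
at [0.5419 0.2688 0.1771] shift [-0.003  0.     0.677] turn [ 0.0001 -0.0002 -0.0004] calls 1 rows>= 3
```

Next I descend, grip and lift slightly. I then move by the offset to the ring and lower.

```bash
python3 -m inch '[0,0,0,0.25,0,0,0,0,0,0,0.45,0,0,0,0,0,0,0.6,0,0,0,0,0,0,0.675,0,0,0,0,0,0,0.675,0,0,0,1,0,0,0.675,0,0,0,1,0,0,0.675,0,0,0,1,0,0,0.675,0,0,0,1,0,0,0.675,0,0,0,1,0,0,0.675,0,0,0,1,0,0,0.675,0,0,0]'
python3 -c "
from h import *
plan([.539,.3065,.096],down(130.4))"
```

```text
t: 31.2
position: [0.5436, 0.2696, 0.0782]
tcp_rot: [0.002, -0.345, 0.939, 0.0]
ft_force: [-0.5, 0.2, 5.0]
grip_width: 0.0421
grasp_force: 60.5
at [0.5436 0.2696 0.0782] shift [-0.136  0.207 -0.118] turn [-0.0002  0.0005 -0.    ] calls 1 rows>= 1
```

```bash
python3 -m inch '[1,0,0,-0.06,0,0,0,1,0,0,-0.12,0,0,0,1,-0.07,0.1,-0.12,0,0,0,1,-0.136,0.207,-0.12,0,0,0,1,-0.136,0.207,-0.12,0,0,0,1,-0.136,0.207,-0.12,0,0,0,1,-0.136,0.207,-0.06,0,0,0,1,-0.136,0.207,-0.015,0,0,0,1,-0.136,0.207,-0.002,0,0,0,1,-0.136,0.207,-0.002,0,0,0]'
python3 -m inch '[0.5,0,0,0,0,0,0,0,0,0,0,0,0,0,0,0,0,0,0,0,0,0,0,0,0,0,0,0,0,0,0,0,0,0,0,0,0,0,-0.3,0,0,0,0,0,0,-0.6,0,0,0,0,0,0,-0.9,0,0,0,0,0,0,-1,0,0,0,0,0,0,-1,0,0,0,0,0,0,-1,0,0,0]' | head -2
python3 - <<'E'
from h import *
im,P=snap('wrist','s3')
b=np.array(nets.regions_of('bottle','wrist')[0]['bbox']);print(b)
from scipy.optimize import minimize
t=np.linspace(0,2*np.pi,60);cyl=np.vstack([np.c_[R_*np.cos(t),R_*np.sin(t),0*t+z] for R_,z in[(.03,0),(.03,.058),(.022,.066),(.022,.092)]])
def f(q):
    u=proj('wrist',P,cyl+[q[0],q[1],0]);return np.sum((np.r_[u.min(0),u.max(0)]-b)**2)
o=minimize(f,[.54,.30],method='Nelder-Mead');print('axis',o.x,o.fun)
g=im.astype(int).sum(2);yy,xx=np.mgrid[0:400,0:640]
c=proj('wrist',P,[[.545,.313,.092]])[0];s=(abs(xx-c[0])<14)&(abs(yy-c[1])<14)&(g>250)
n,l,st,cc=cv2.connectedComponentsWithStats(s.astype(np.uint8));print(c,st[1:].tolist())
k=1+st[1:,4].argmax();p=np.argwhere(l==k)[:,::-1];W=onz('wrist',P,p,.092)[:,:2];m=W.mean(0);d=np.linalg.svd(W-m)[2][0]
print(m,np.degrees(np.arctan2(d[1],d[0])))
print(env.sense()['position'])
E
```

```text
t: 32.2
position: [0.5376, 0.3068, 0.0776]
tcp_rot: [0.0, -0.345, 0.939, 0.001]
ft_force: [-6.5, 2.2, 12.6]
grip_width: 0.0424
grasp_force: 63.0
t: 33.3
position: [0.5374, 0.3056, 0.2251]
[277.4 133.3 357.3 290.5]
axis [0.57090016 0.32913352] 3644.5924023743764
[321.91037206 200.93467708] [[308, 193, 28, 22, 217]]
[0.55079121 0.31702526] 113.21777308286613
[0.53655495 0.3052901  0.22346687]
```

```bash
python3 -c "
from h import *
plan([.5,.1,.26],down(100))"
python3 - <<'E'
from h import *
im=cv2.imread('pics/s3.png').astype(int);P=imaging.camera_params('wrist')
g=im.sum(2)
# dark cap & amber masks near the bottle
yy,xx=np.mgrid[0:400,0:640];box=(abs(xx-320)<60)&(yy>110)&(yy<300)
B,G,Rr=im[...,0],im[...,1],im[...,2]
am=box&(Rr>B+25);n,l,st,c=cv2.connectedComponentsWithStats(am.astype(np.uint8));print('amber',[s.tolist() for s in st[1:] if s[4]>40])
dk=box&(g<110);n,l,st,c=cv2.connectedComponentsWithStats(dk.astype(np.uint8));print('dark',[s.tolist() for s in st[1:] if s[4]>40])
br=box&(g>450)&(abs(xx-320)<25)&(yy>160)&(yy<240)
for y in range(150,250,4): print(y,' '.join('%3d'%(g[y,x]//3) for x in range(284,360,4)))
q=proj('wrist',P,[[.539,.307,.092],[.539,.307,.0],[.539+.022*.8,.307+.022*.6,.092]]);print(q.round(0).tolist())
E
```

```text
at [0.5366 0.3053 0.2235] shift [ 1.073 -0.884 -0.24 ] turn [-0.     -0.0007  0.0844] calls 2 rows>= 5
amber [[291, 142, 60, 53, 1217], [298, 235, 39, 6, 153]]
dark [[301, 145, 42, 15, 224], [349, 154, 6, 32, 42], [297, 161, 49, 49, 1717], [282, 229, 72, 20, 1074]]
150 213 211  73 190 190  78  28  30  26  31  31  27  31  29  98 118  29 139 134
154 211 141 144 202 107  25  40  51  57  55  54  50  42  29  35 110 103  83 132
158 211  66 204 180  37  50  52  55  59  56  53  52  52  55  39  88 135  28 134
162 203  67 197  82  56  57  58  41  24  14  16  34  54  53  52  50 138  53 122
166 201 101 199  50  54  54  15   8  10  13  12   0   6  40  52  53 122  85  93
170 199 108 179  58  59  15  13  25  25  23  20   3  14   2  45  56  83  78 103
174 204  83 151  60  44  20  26  20  23  19   7   9   8   8  13  53  59  63 121
178 213  50 104  58  33  22   5   9  13  10   2  11   6   9  10  47  55  26 126
182 212 123  52  63  10   7   1   9   4   4  11   4   1   4  11  35  51  53 134
186 214 213  57  57  14  20   9   7   4  13   3   4  11  11   7  31  40 124 132
190 211 212 178  44  11  17  10   
[... 514 characters left out ...]
213 211 211
218 207 207 207 207 202 209 208 212 210 214 212 213 211 210 213 211 213 212 211
222 191 195 188 187 186 193 187 189 190 183 191 194 198 198 198 203 197 212 212
226 186 165 148 116 101 102 126 124 144 129 144 150 150 141 152 172 187 198 214
230  50  34  28  29  29  32  36  32  39  42  42  48  52  53  58  61  66 123 165
234  34  34  24   2   6   4   6   4   6   8   3   5   7   5   6  33  33  62 137
238  38  35  15   4  22  27  24  18  27  24  33  26  28  25   9  34  35  40 145
242  35  37  14   3   6  11   2   5   5   7   5   4   3   5   1  27  37  36 134
246  44  47  44  43  41  34  35  35  31  31  29  32  26  27  27  27  35  38 117
[[321.0, 194.0], [320.0, 171.0], [319.0, 217.0]]
```

The numbers show the bottle back on the ring: the stripe starts at (320,192) against a predicted axis of (321,194), and it points straight at the window. Next is the key.

```bash
python3 -m inch '[1,0.3,-0.2,-0.1,0,0,0,1,0.6,-0.45,-0.2,0,0,0,1,0.9,-0.7,-0.2,0,0,0,1,1,-0.88,-0.2,0,0,0.02,1,1,-0.88,-0.2,0,0,0.04,1,1,-0.88,-0.2,0,0,0.06,1,1,-0.88,-0.2,0,0,0.0844,1,1,-0.88,-0.2,0,0,0.0844]' | head -3
python3 -c "
from h import *
plan([.377,-.312,.16],down(30))"
```

```text
t: 34.2
position: [0.5081, 0.1077, 0.2541]
tcp_rot: [-0.002, -0.086, 0.996, -0.0]
at [0.5081 0.1077 0.2541] shift [ 1.336 -2.608  0.632] turn [-0.0003 -0.0005  0.1939] calls 3 rows>= 9
```

```bash
python3 -m inch '[1,0.15,-0.3,0,0,0,0,1,0.3,-0.6,0,0,0,0,1,0.45,-0.9,0,0,0,0,1,0.45,-0.9,0,0,0,0,1,0.45,-0.9,0,0,0,0]' | head -2
python3 -m inch '[1,0.15,-0.3,0,0,0,0,1,0.3,-0.6,0,0,0,0,1,0.45,-0.9,0,0,0,0,1,0.45,-0.9,0,0,0,0,1,0.45,-0.9,0,0,0,0]' | head -2
python3 -m inch '[1,0.2,-0.4,0,0,0,0.02,1,0.35,-0.65,0,0,0,0.04,1,0.436,-0.808,0,0,0,0.06,1,0.436,-0.808,0,0,0,0.08,1,0.436,-0.808,0,0,0,0.1,1,0.436,-0.808,0,0,0,0.12,1,0.436,-0.808,0,0,0,0.14,1,0.436,-0.808,0,0,0,0.16,1,0.436,-0.808,0,0,0,0.18,1,0.436,-0.808,0,0,0,0.194,1,0.436,-0.808,0,0,0,0.194]' | head -3
python3 - <<'E'
from h import *
im,P=snap('wrist','k1')
k=nets.regions_of('key','wrist')[:2]
for r in k:
    b=np.array(r['bbox']);c=(b[:2]+b[2:])/2;print(r['score'],b,onz('wrist',P,c,.072),onz('wrist',P,c,.064))
g=im.astype(int).sum(2)
q=proj('wrist',P,[[.377,-.312,.072]])[0];print(q)
x,y=q.astype(int)
for yy in range(y-24,y+26,3): print(yy,' '.join('%3d'%(g[yy,xx]//3) for xx in range(x-30,x+31,3)))
b=nets.regions_of('ball0','wrist');print(len(b),[(round(r['score'],2),np.round(onz('wrist',P,(np.array(r['bbox'])[:2]+np.array(r['bbox'])[2:])/2,.077)[0],3).tolist()) for r in b])
plan([.377,-.312,.1],down(30))
E
```

```text
t: 34.7
position: [0.4653, -0.0375, 0.2553]
t: 35.2
position: [0.423, -0.181, 0.2556]
t: 36.3
position: [0.3812, -0.3099, 0.2558]
tcp_rot: [-0.0, 0.497, 0.868, 0.0]
0.57 [307.4 164.3 330.8 183.2] [[ 0.37996564 -0.30834182  0.072     ]] [[ 0.38095743 -0.31007553  0.064     ]]
[314.95568063 175.2633803 ]
151 161 159 114  88  71  64  90  98 104 104 106 105 105 105 105 107 105 103 108 107 111
154 161 120  86  72  61  79  97 101  90  68  50  41  51  77  95 103 106 104 105 168 183
157 123  87  71  71 105  77  96  73  25   7  10   7   7   9  25  77 104 111 161 188 187
160  85  76  66 113 143 146  81  10  10  10  10   6   9   6   9  16  91 181 189 183 187
163  77  67 114 133 159 151  38   7   8  14  25  27  23  10   9  13  34 170 186 187 186
166  61 105 142 160 160  88  16  27  26  40  51  48  48  40  21  18  23 114 187 186 187
169 102 134 157 161 162  69  27  28  52  53  52  52  55  52  46  25  27  80 183 186 186
172 134 155 159 163 158  54  20  37  97  90  93  96  93  96  91  30  26  57 179 186 186
175 154 160 158 163 157  52  24  46  87  90  90  90  92  89  86  40  22  69 186 187 186
178 
[... 267 characters left out ...]
 161 160 161 161 161 151  66  18  30  51  54  49  29  19  79 149 170 186 185 185
190 160 159 161 160 158 159 159 157 123  49  30  27  37  63 131 158 163 169 185 184 184
193 160 161 161 161 160 158 160 161 163 179 179 165 176 177 185 183 185 185 185 182 185
196 159 159 157 160 161 159 160 160 163 182 185 183 182 182 185 184 186 187 184 186 181
199 152 160 156 159 159 158 160 160 162 182 186 182 182 184 185 185 186 185 185 185 183
5 [(0.86, [0.491, -0.304, 0.077]), (0.83, [0.474, -0.329, 0.077]), (0.68, [0.472, -0.283, 0.077]), (0.61, [0.511, -0.29, 0.077]), (0.56, [0.494, -0.273, 0.077])]
at [ 0.3805 -0.3108  0.256 ] shift [ 0.004 -0.024  1.04 ] turn [ 0.     -0.0001  0.0013] calls 2 rows>= 4
```

```bash
python3 -m inch '[1,0,0,0.3,0,0,0,1,0,0,0.6,0,0,0,1,0,0,0.9,0,0,0,1,0,0,1,0,0,0,1,0,0,1,0,0,0,1,0,0,1,0,0,0]' | head -5
python3 -m inch '[1,0,0,0.1,0,0,0,1,0,0,0.13,0,0,0,1,0,0,0.13,0,0,0,1,0,0,0.13,0,0,0]' | head -5
python3 -c "
from h import *
print(env.sense()['position'],env.sense()['ft_force'])"
```

```text
t: 37.05
position: [0.3801, -0.3119, 0.1069]
tcp_rot: [0.0, 0.498, 0.867, 0.0]
ft_force: [0.5, -0.8, 0.4]
grip_width: -0.0001
t: 37.45
position: [0.3802, -0.3125, 0.088]
tcp_rot: [0.001, 0.499, 0.867, -0.0]
ft_force: [-0.7, 0.0, -0.2]
grip_width: -0.0002
[ 0.38017852 -0.31247416  0.08804712] [-0.66890374  0.00363353 -0.22327418]
```

Next I press in small steps and watch the force.

```bash
for i in 1; do python3 -m inch '[1,0,0,0.03,0,0,0,1,0,0,0.04,0,0,0,1,0,0,0.05,0,0,0,1,0,0,0.05,0,0,0]' | sed -n '2p;4p'; done
python3 -m inch '[1,0,0,0.01,0,0,0,1,0,0,0.02,0,0,0,1,0,0,0.02,0,0,0]' | sed -n '2p;4p'
python3 -m inch '[1,0,0,0.01,0,0,0,1,0,0,0.02,0,0,0,1,0,0,0.02,0,0,0]' | sed -n '2p;4p'
python3 -m inch '[1,0,0,0.01,0,0,0,1,0,0,0.02,0,0,0,1,0,0,0.02,0,0,0]' | sed -n '2p;4p'
```

```text
position: [0.3803, -0.3126, 0.0801]
ft_force: [1.7, -2.5, 3.7]
position: [0.3805, -0.3128, 0.0795]
ft_force: [-7.3, 7.6, 29.2]
position: [0.3807, -0.313, 0.079]
ft_force: [-16.6, 16.4, 53.0]
position: [0.3809, -0.3131, 0.0785]
ft_force: [-26.1, 25.0, 78.1]
```

```bash
for i in 1; do python3 -m inch '[1,0,0,-0.05,0,0,0,1,0,0,-0.06,0,0,0,1,0,0,-0.06,0,0,0]' | sed -n '2p;4p';  python3 - <<'E'
from h import *
im,P=snap('wrist','k2');print(env.sense()['ft_force'])
E
python3 -m inch '[1,0,0,0.006,0,0,0,1,0,0,0.007,0,0,0,1,0,0,0.007,0,0,0]' | sed -n '2p;4p'
python3 -m inch '[1,0,0,-0.014,0,0,0,1,0,0,-0.014,0,0,0,1,0,0,-0.014,0,0,0]' | sed -n '2p;4p'
python3 -m inch '[1,0,0,-0.014,0,0,0,1,0,0,-0.014,0,0,0,1,0,0,-0.014,0,0,0]' | sed -n '2p;4p'
python3 -m inch '[1,0,0,-0.014,0,0,0,1,0,0,-0.014,0,0,0,1,0,0,-0.014,0,0,0]' | sed -n '2p;4p'
done
```

```text
position: [0.3803, -0.3127, 0.0803]
ft_force: [1.6, -1.9, 3.3]
[ 2.04937309 -1.48863818  9.58939245]
position: [0.3803, -0.3127, 0.0797]
ft_force: [-1.6, 2.0, 17.9]
position: [0.3797, -0.312, 0.0801]
ft_force: [2.0, -1.5, 4.0]
position: [0.3793, -0.3116, 0.0821]
ft_force: [1.2, -1.6, 2.8]
position: [0.3792, -0.3116, 0.0842]
ft_force: [-1.0, 0.4, 1.6]
```

The spring force rises linearly from about 0 N at 0.0865 m to 4 N at 0.080 m, followed by a hard stop. So the key went its full 6 mm down. I retract and check the bench.

```bash
python3 -m inch '[1,0,0,-0.2,0,0,0,1,0,0,-0.5,0,0,0,1,0,0,-0.8,0,0,0,1,0,0,-1,0,0,0,1,0,0,-1,0,0,0,1,0,0,-1,0,0,0]' | sed -n '1,4p'
python3 - <<'E'
from h import *
im,o=balls('wrist');P=imaging.camera_params('wrist')
print([onz('wrist',P,x[1],.077)[0].round(3).tolist()[:2] for x in o])
from scipy.optimize import minimize
t=np.linspace(0,2*np.pi,60);cyl=np.vstack([np.c_[R_*np.cos(t),R_*np.sin(t),0*t+z] for R_,z in[(.03,0),(.03,.058),(.022,.066),(.022,.092)]])
for c in['top','scene']:
    Pc=imaging.camera_params(c);im=imaging.get_image(c);cv2.imwrite(f'pics/z_{c}.png',im[:,:,::-1])
    b=np.array(nets.regions_of('bottle',c)[0]['bbox'])
    f=lambda q:np.sum((np.r_[(u:=proj(c,Pc,cyl+[q[0],q[1],0])).min(0),u.max(0)]-b)**2)
    s=minimize(f,[.54,.30],method='Nelder-Mead');print(c,'bottle',s.x,s.fun)
    print('scoop',[(round(r['score'],2),np.round(r['bbox']).tolist()) for r in nets.regions_of('scoop',c)[:1]])
    if c=='top':
        g=im.astype(int).sum(2)//3;x,y=proj(c,Pc,[[.539,.307,.092]])[0].astype(int)
        for yy in range(y-9,y+12): print(' '.join('%3d'%v for v in g[yy,x-10:x+16]))
E
```

```text
t: 40.9
position: [0.3797, -0.312, 0.2347]
tcp_rot: [0.0, 0.499, 0.867, -0.0]
ft_force: [-0.2, 1.1, -0.3]
[[0.509, -0.286], [0.488, -0.3], [0.473, -0.28], [0.493, -0.272], [0.472, -0.327]]
top bottle [ 0.49044071 -0.32146174] 416.9296778563444
scoop [(0.9, [270.0, 188.0, 295.0, 236.0])]
137 140 137 137 139 138 139 138 138 137 133 117  81  56  48  59  85 108 124 129 133 135 125 102  77  65
138 139 138 139 136 136 137 139 136 130 109  69  53  57  46  49  53  67  85 111 132 136 137 136 134 124
140 139 138 139 138 138 136 130 112  77  50  30  37  36  42  42  45  44  53  64  85 111 131 137 139 138
139 140 140 140 138 134 117  84  57  37  31  31  31  31  32  30  38  43  49  50  53  62  81 113 134 137
138 142 139 143 134 117 101  89  51  31  31  31  26  32  22  33  27  27  44  47  53  49  51  64  94 120
138 139 137 134 116  90 104 113  81  46  32  33  32  32  30  32  32  25  24  35  43  46  45  45  50  66
136 138 138 119  79  50  67 103 111  77  46  32  30  29  30  27  30  31  27  19  28  43  45  45  41  36
138 138 135 109  51  33  41  69 107 116  78  40  23  31  26  30  30  28  27  18  22 
[... 774 characters left out ...]
1  24  32  28  30  26  31  25  28  25  32  29  27  17  16  31  44  43  47  42
137 140 138 118  78  40  31  28  29  30  31  27  26  30  26  34  32  29  14  18  20  41  42  48  43  38
138 139 138 133 108  50  34  21  31  28  31  33  29  28  29  24  25  17  10  27  38  45  42  45  41  32
138 136 138 137 113  62  40  33  33  31  32  32  29  31  27  19  14  17  21  37  43  45  43  45  38  28
140 138 139 137 120  80  44  37  41  36  29  29  22  22  18  19  23  37  40  47  44  42  45  38  33  33
138 137 138 138 133 108  52  42  44  44  46  36  31  31  33  37  43  44  41  47  45  39  35  24  29  30
scene bottle [ 0.71823733 -0.14657914] 31.349397052317478
scoop [(0.66, [342.0, 173.0, 366.0, 204.0])]
```

```bash
python3 -c "
from plant import ticket
print(ticket.finish_job())"
```

```text
the job is handed in; nothing more can be done
None
```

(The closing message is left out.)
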